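# Put the rubber stamps away in the ratchet carousel

## Task

Put every rubber stamp on the desk away in the carousel, lifting each by its handle and standing it upright in a bay of its own through the loading window. Bring the bays round only by stroking the red ratchet lever, never by pushing the tray or its wheel with the fingers, and when all stamps are in, keep stroking until the orange blank closes the window and leave the lever back at rest. Do not disturb the other things on the desk.

Things in the scene. Friction and masses are not known exactly. Their poses are not given: they have to be found in the camera images.
- stamp1_handle (a point): point in the handle of rubber stamp 1, on its upright axis (z) 70 mm above its underside. round knob of brown wood, 27 mm across from height 56 to 76 mm; pinch it from any side. Wooden base 46 (x) x 34 (y) x 16 mm, whole stamp 84 mm tall, about 0.14 kg. May be absent.
- stamp2_handle (a point): point in the handle of rubber stamp 2, on its upright axis (z) 70 mm above its underside. black bar handle, 52 mm long along the stamp's x, 16 mm wide, 24 mm tall (top at 84 mm) on two 10 mm legs; pinch across it, along y. Wooden base 46 (x) x 34 (y) x 16 mm, whole stamp 84 mm tall, about 0.14 kg. May be absent.
- stamp3_handle (a point): point in the handle of rubber stamp 3, on its upright axis (z) 70 mm above its underside. upright brass ring, outer diameter 43 mm in the stamp's x-z plane, 10 mm thick, centre at height 62 mm, on a 16 mm post; pinch its thickness, along y. Wooden base 46 (x) x 34 (y) x 16 mm, whole stamp 84 mm tall, about 0.14 kg. May be absent.
- stamp4_handle (a point): point in the handle of rubber stamp 4, on its upright axis (z) 70 mm above its underside. round knob of green plastic, 27 mm across from height 56 to 76 mm; pinch it from any side. Wooden base 46 (x) x 34 (y) x 16 mm, whole stamp 84 mm tall, about 0.14 kg. May be absent.
- stamp5_handle (a point): point in the handle of rubber stamp 5, on its upright axis (z) 70 mm above its underside. blue bar handle, 52 mm long along the stamp's x, 16 mm wide, 24 mm tall (top at 84 mm) on two 10 mm legs; pinch across it, along y. Wooden base 46 (x) x 34 (y) x 16 mm, whole stamp 84 mm tall, about 0.14 kg. May be absent.
- window (a point): loading window of the carousel, a fixed clear-plastic housing 370 mm square, top face 131 mm above the desk, with one yellow-edged notch in its near side 133 mm wide, 140 mm deep, open above and in front. Point at the height of the bays' floor (30 mm), midway across the notch, 120 mm from the turning axis; x points to the axis, y left, z up. Only the bay in the notch can be loaded.
- bay1 (a point): floor centre of bay 1 of the turning tray, 30 mm above the desk, 120 mm from the axis. A bay is a square white-floored recess 66 x 66 mm, 16 mm deep in the grey tray (sides along and across the radius); it stands at the window when this point meets window.
- bay2 (a point): floor centre of bay 2 of the turning tray, 30 mm above the desk, 120 mm from the axis. A bay is a square white-floored recess 66 x 66 mm, 16 mm deep in the grey tray (sides along and across the radius); it stands at the window when this point meets window.
- bay3 (a point): floor centre of bay 3 of the turning tray, 30 mm above the desk, 120 mm from the axis. A bay is a square white-floored recess 66 x 66 mm, 16 mm deep in the grey tray (sides along and across the radius); it stands at the window when this point meets window.
- bay4 (a point): floor centre of bay 4 of the turning tray, 30 mm above the desk, 120 mm from the axis. A bay is a square white-floored recess 66 x 66 mm, 16 mm deep in the grey tray (sides along and across the radius); it stands at the window when this point meets window.
- bay5 (a point): floor centre of bay 5 of the turning tray, 30 mm above the desk, 120 mm from the axis. A bay is a square white-floored recess 66 x 66 mm, 16 mm deep in the grey tray (sides along and across the radius); it stands at the window when this point meets window.
- blank (a point): centre of the tray's solid orange blank sector (its top 120 mm above the desk, just under the cover), given at the height of the bays' floor, 120 mm from the axis; when it meets window the window is closed.
- lever_post (a point): middle of the red upright post at the end of the ratchet lever on top of the housing, at its left side: 18 mm in diameter, from 158 to 210 mm above the desk (this point at 184 mm), 120 mm from the axis. It can be pinched from above or pushed. It swings about the upright axis through carousel_axis; the working stroke goes away from the robot and needs about 9 N.
- carousel_axis (a point): point on the upright axis shared by tray, toothed wheel and lever, 160 mm above the desk; axes as window. Around it on top of the housing lies the 18-tooth ratchet wheel, 110 mm across; each tooth is 0.349 rad, three teeth to a bay. A brake (0.5 N m) holds the tray where it is (after very fast strokes it coasts on a little).
- lever (a joint): lever angle, rad: 0 at its spring-returned home, growing clockwise from above (working stroke) to a stop at 0.454. A stroke home to stop turns the tray one tooth (first 0.1 rad idle; the very first stroke may turn it less). At the stop a tooth is in line. Its pawl slips on the way back; it must return below 0.06 to catch the next tooth, and springs back when let go.
- tray (a joint): tray angle, rad, growing clockwise from above, the only way the lever turns it: 0 with the blank at the window, 1.047 with bay 1 there, and 1.047 more for each next bay; after bay 5 comes the blank again (6.283), and so on.
- ink: bystander: clear ink jar, 38 mm diameter, 60 mm tall, standing among the stamps; origin at its underside's centre
- ink2: bystander: amber ink jar, 52 mm diameter, 55 mm tall; origin at its underside's centre
- mug: bystander: blue mug, 80 mm diameter, 90 mm tall; origin at its underside's centre
- toycar: bystander: light blue model car 105 x 58 x 63 mm; origin at its underside's centre
- pentray: bystander: black pen tray 80 x 160 x 22 mm; origin at its underside's centre
- redbook: bystander: red book 130 x 190 x 22 mm; origin at its underside's centre
Not all that is in view belongs to the job. Leave any purple look-alike of the part that bears stamp1_handle alone.

How it is judged:
By the outcome, as a careful person would: the job done as asked, in the order asked, and still so for the second after the job is handed in, with the robot touching nothing.
Of stamp1, stamp2, stamp3, stamp4, stamp5 only 3 to 5 are there at a start; the rules pass over those that are not, and their reading is None.
At some moment in a run one of stamp1, stamp2, stamp3, stamp4, stamp5 may be knocked a few centimetres aside while the robot is not near it.
It also fails if it takes over 210 s, if anything falls off the work surface, if the arm or the gripper's body presses on something with over 40 N, if the wrist force passes 120 N, or if a joint passes its speed limit or range.

## Robot

A 6-joint arm with a two-finger parallel gripper is mounted at the origin on the work surface. World frame = base frame: x ahead of the robot, y to its left, z up, the work surface at z = 0. Lengths are in mm, angles in rad, forces in N, time in s.
With the tool pointing down it reaches from about 350 to 875 mm from the base axis. Payload 4.2 kg.
Tool frame: the origin (TCP) lies at the very end of the fingers, on their centre line; the grasp point (between the pads) lies 19 mm behind it; y points along the fingers, x is the direction in which the jaws open and shut, and the axes are right-handed (so a half turn about y gives the same grasp; the last joint's range is limited). The gripper opens to 85 mm and grips with 20 to 120 N. Pads are 22 mm wide; open, the fingers measure 114 mm over their backs; the gripper's body (76 mm by 85 mm) begins 54 mm behind the grasp point. The pads swing forward as they close: fully open they stand 13 mm farther back than shut.
Start: joints at [1.575, 0.385, 0.008, 0, -1.194, -0.259], TCP at [157.501, 604.808, 231.312] pointing down, gripper open.
Joint ranges: [-3.14, 3.14], [-1.21, 2.06], [-1.07, 1.41], [-3.16, 2.05], [-2.99, -0.16], [-3.1, 3.1]. Speed limits (rad/s): [2.79, 2.79, 3.14, 3.14, 3.14, 3.14].

## Interface

Orientations are given as a rotation vector (axis times angle).
In Python, from cell import bot, viewer, job_done, models gives the robot as it stands. The module is installed in compiled form; this text tells all that it offers.
- The arm moves only by the tool carry_out, never from a script. Its arguments are lists of equal length, an entry for each row: "translation": the shift along the tool's x, y, z in cm, a list of three; "angular": the turn, a rotation vector about the tool's x, y, z in rad, a list of three; "grip": the opening in per cent of the stroke, from 0 (shut) to 100 (fully open). In form: {"translation": [[dx, dy, dz], ...], "angular": [[rx, ry, rz], ...], "grip": [grip, ...]}. A call has 1 to 20 rows; each row shifts and turns the commanded pose from where the row before left it, along the tool's axes as they then stand; what a row does not reach is not made up. A row lasts 1/8 s, in which the tool goes at most 62.5 mm and 10.7 degrees, less where a joint would pass 70% of its speed; a pose out of reach is approached as far as the arm can. A call with a gripper value outside its range is refused whole. The fingers move at their own pace and stop on an object; "force" is the grip in N (left out, the last holds). Time passes only in rows, so rows that do not move let the fingers close. It gives the time, the measured TCP pose, the force and the opening at its end, in the units of the state.
- bot.get_obs(): the state, without advancing time (a new reading comes with each control period).
- viewer.camera(name): name is "scene" or "top" or "wrist"; returns a dict with "frame" (480x640x3 uint8, red, green, blue), "fx", "fy", "cx", "cy" (pixels), "k1" (the pictures are not rectified: a ray, as slopes to the right and down, at radius r is drawn at 1 + k1 r^2 times it, then the intrinsics apply), "eye" and "rotation" of the camera in the world. Camera axes: x right, y down, z forward; pixel columns grow to the right and rows downward; lengths in mm; the calibration is good to about 2 mm. A picture is of the moment at which its call begins. There is no depth.
- job_done(): hands the job in, once; it reports no verdict.
Trained networks look in a picture, given as the dict that the camera call returned (one of the last four; its "shot" number tells which), for a name from the list of things; names that differ only in an ending like _2 or _b are one class to them, and where a whole thing is asked for, a point or a joint stands for the part that bears it (a point fixed in the world has none). Each returns a list of dicts, best first, with "conf" (0 to 1); they miss things now and then, are a little off and sometimes report something else, mostly with a low value. They report only what shows in the picture. A call takes as long as a camera call. They do not tell look-alikes from the thing itself.
- models.masks_of(picture, target): "region" (480x640 bool, what is visible of it) and "extent" ([left, top, right, bottom] in pixels, round what is visible of it).
- models.spot_point(picture, target): "at" ([column, row] in pixels: a listed point, or the origin of a listed thing).
The state is a dict: "time_s": time; "joint_pos": joint angles; "qd": joint speeds; "joint_torque": joint torques, N m; "tool_pos": TCP position; "tcp_rot": TCP orientation; "contact_force": force on the tool from outside, world axes, zero at the start; "ft_torque": the same for the moment, N m; "grip_width": opening from 0.0 (shut) to 1.0 (fully open).
Only numpy, scipy, OpenCV 4.12 (cv2) and the standard library are available. Lean on these libraries where they do the work, as an engineer would, in place of code of your own. Each camera call takes 0.05 s, during which the arm holds its last target.

## Working session

There is one attempt and no reset: what is moved stays moved. The work goes in short steps, Python scripts to look and compute and a tool call to move; the robot and the scene stay as the last step left them, time stands still between calls to the robot, and variables do not carry over. Pictures are saved under pics/ and viewed, and the job is handed in when it is done.

Besides the shell and the picture viewer there is one more tool, called after "Emit:" as name(argument=value, ...) on one line, values as JSON. carry_out: Moves the arm, as the interface text tells. Its arguments: {"type":"object","properties":{"translation":{"type":"array"},"angular":{"type":"array"},"grip":{"type":"array"},"force":{"type":"number"}},"required":["translation","angular","grip"]}

```bash
mkdir -p pics; ls
cat > h.py <<'E'
import numpy as np, cv2
from cell import bot, viewer, job_done, models
from scipy.spatial.transform import Rotation as R
def save(p,n): cv2.imwrite('pics/'+n,p['frame'][:,:,::-1])
def ray(p,uv):
    # distorted -> slopes
    d=np.array([(uv[0]-p['cx'])/p['fx'],(uv[1]-p['cy'])/p['fy']],float)
    s=d.copy()
    for _ in range(30): s=d/(1+p['k1']*(s@s))
    v=np.asarray(p['rotation'])@np.array([s[0],s[1],1.0])
    return np.asarray(p['eye'],float),v
def atz(p,uv,z):
    e,v=ray(p,uv); t=(z-e[2])/v[2]; return e+t*v
def proj(p,X):
    c=np.asarray(p['rotation']).T@(np.asarray(X,float)-np.asarray(p['eye']))
    s=c[:2]/c[2]; s=s*(1+p['k1']*(s@s)); return np.array([p['fx']*s[0]+p['cx'],p['fy']*s[1]+p['cy']])
E
python3 - <<'E'
from h import *
o=bot.get_obs(); print(o)
for n in ['scene','top','wrist']:
    p=viewer.camera(n); save(p,n+'0.png'); print(n,p['fx'],p['k1'],p['eye'],p['rotation'],p['shot'])
E
```

```text
pics
{'time_s': 0.0, 'joint_pos': array([ 1.57459371e+00,  3.85578304e-01,  6.61088197e-03, -5.09429832e-04,
       -1.19402947e+00, -2.58597963e-01]), 'qd': array([-0.00138322, -0.00212915, -0.00041253, -0.00089554,  0.00098052,
        0.00393852]), 'joint_torque': array([-6.30422733e-05, -3.92282724e+01,  1.88398755e+01,  4.18608651e+00,
       -4.68423881e-03,  4.50082553e-06]), 'tool_pos': array([157.36554824, 604.24489838, 230.20108239]), 'tcp_rot': array([-1.0794255 ,  1.39361823, -1.39618863]), 'contact_force': array([-0.21938752, -0.58015748, -0.08987251]), 'ft_torque': array([ 0.02094531, -0.03950073,  0.03359089]), 'grip_width': 0.9984932481263301}
scene 510.71749288458767 -0.012857396633394162 [1410.69334476  398.83570924 1118.05166313] [-1.34434909 -2.23222319  0.90889522] 1
top 535.709409571004 -0.042191153705716335 [ 259.66109853  -40.14645301 1898.48724207] [-2.13751881  2.12400037 -0.20320023] 2
wrist 363.72638796548586 -0.04238498021006728 [237.50268774 584.42379361 373.01844585] [ 1.78313439 -2.30793329 -0.37778514] 3
```

```bash
sed -i "s/np.asarray(p\['rotation'\])/R.from_rotvec(p['rotation']).as_matrix()/" h.py; cat h.py | grep rotvec; python3 -c "
from h import *
o=bot.get_obs(); print(R.from_rotvec(o['tcp_rot']).as_matrix().round(3))"
```

```text
v=R.from_rotvec(p['rotation']).as_matrix()@np.array([s[0],s[1],1.0])
    c=R.from_rotvec(p['rotation']).as_matrix().T@(np.asarray(X,float)-np.asarray(p['eye']))
[[-0.252 -0.     0.968]
 [-0.968 -0.002 -0.252]
 [ 0.002 -1.     0.   ]]
```

View pics/scene0.png

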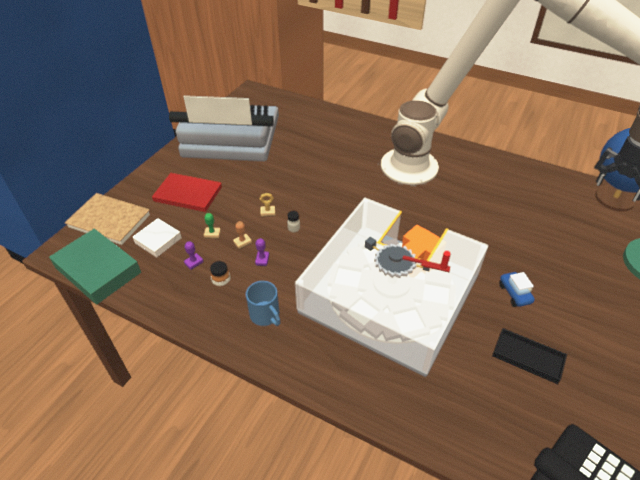

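View pics/top0.png

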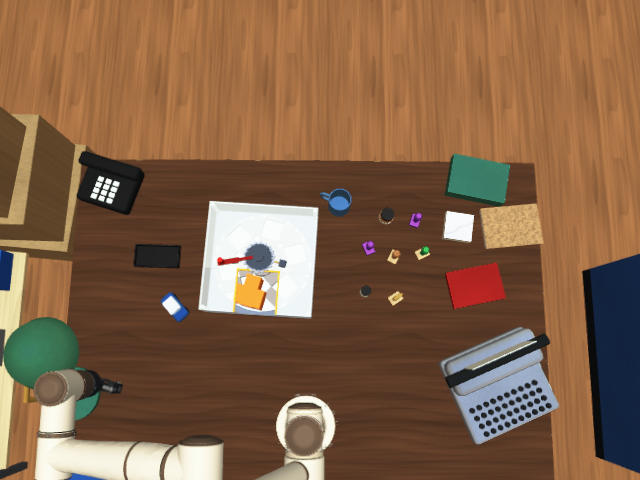

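View pics/wrist0.png

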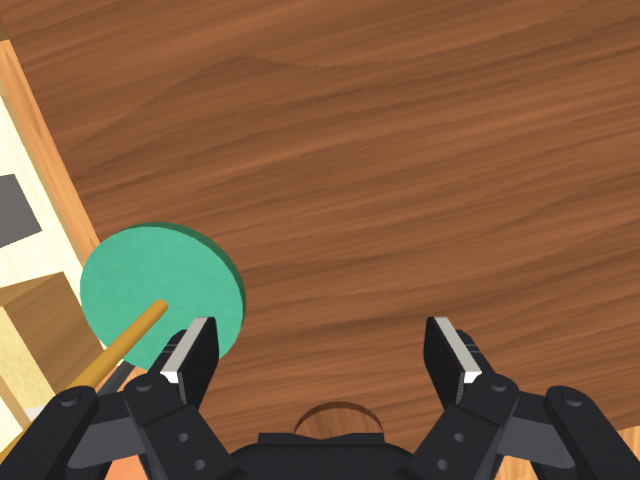

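Run:
```python
from h import *
names=['stamp1_handle','stamp2_handle','stamp3_handle','stamp4_handle','stamp5_handle','window','bay1','bay2','bay3','bay4','bay5','blank','lever_post','carousel_axis','ink','ink2','mug']
zs=dict(window=30,blank=30,lever_post=184,carousel_axis=160,ink=0,ink2=0,mug=0)
T=viewer.camera('top'); S=viewer.camera('scene')
for n in names:
    z=zs.get(n,30 if 'bay' in n else 70)
    for p,t in((T,'T'),(S,'S')):
        for d in models.spot_point(p,n)[:3]:
            print(n,t,round(d['conf'],2),np.round(d['at']),atz(p,d['at'],z).round(0))
a=T['frame'][190:320,340:500]; cv2.imwrite('pics/ct.png',cv2.resize(a,None,fx=5,fy=5,interpolation=2)[:,:,::-1])
a=S['frame'][170:300,130:330]; cv2.imwrite('pics/cs.png',cv2.resize(a,None,fx=4,fy=4,interpolation=2)[:,:,::-1])
a=T['frame'][195:325,195:325]; cv2.imwrite('pics/cc.png',cv2.resize(a,None,fx=4.5,fy=4.5,interpolation=2)[:,:,::-1])
a=S['frame'][190:370,290:500]; cv2.imwrite('pics/cd.png',cv2.resize(a,None,fx=3.3,fy=3.3,interpolation=2)[:,:,::-1])
```

```text
stamp1_handle T 0.67 [396. 253.] [ 587. -311.   70.]
stamp1_handle T 0.53 [419. 216.] [ 719. -395.   70.]
stamp1_handle T 0.41 [373. 242.] [ 626. -232.   70.]
stamp1_handle S 0.51 [261. 242.] [ 609. -221.   70.]
stamp1_handle S 0.51 [188. 246.] [ 719. -395.   70.]
stamp1_handle S 0.5 [243. 224.] [ 574. -307.   70.]
stamp2_handle T 0.72 [222. 261.] [555. 294.  70.]
stamp3_handle T 0.64 [258. 255.] [577. 168.  70.]
stamp3_handle T 0.5 [397. 292.] [ 450. -312.   70.]
stamp3_handle S 0.83 [269. 195.] [ 428. -309.   70.]
stamp4_handle T 0.68 [426. 251.] [ 594. -416.   70.]
stamp4_handle T 0.49 [338. 208.] [ 747. -110.   70.]
stamp4_handle S 0.6 [211. 216.] [ 590. -412.   70.]
window T 0.62 [399. 292.] [ 454. -323.   30.]
window T 0.24 [219. 260.] [563. 308.  30.]
window S 0.59 [409. 258.] [438. 163.  30.]
bay1 T 0.82 [226. 268.] [536. 283.  30.]
bay1 T 0.74 [283. 291.] [456.  83.  30.]
bay1 T 0.5 [336. 206.] [ 763. -102.   30.]
bay1 S 0.83 [372. 257.] [483.  70.  30.]
bay1 S 0.59 [396. 256.] [447. 128.  30.]
bay2 T 0.82 [226. 268.] [536. 283.  30.]
bay2 T 0.74 [283. 291.] [456.  83.  30.]
[... 1091 characters left out ...]
 S 0.55 [397. 255.] [557. 160. 160.]
carousel_axis S 0.44 [221. 277.] [ 824. -191.  160.]
carousel_axis S 0.33 [267. 198.] [ 524. -247.  160.]
ink T 0.53 [385. 218.] [ 731. -284.    0.]
ink T 0.51 [366. 293.] [ 453. -211.    0.]
ink S 0.85 [223. 278.] [ 727. -283.    0.]
ink S 0.52 [294. 226.] [ 450. -207.    0.]
ink S 0.29 [528. 355.] [575. 535.   0.]
ink2 T 0.53 [385. 218.] [ 731. -284.    0.]
ink2 T 0.51 [366. 293.] [ 453. -211.    0.]
ink2 S 0.85 [223. 278.] [ 727. -283.    0.]
ink2 S 0.52 [294. 226.] [ 450. -207.    0.]
ink2 S 0.29 [528. 355.] [575. 535.   0.]
mug T 0.71 [337. 206.] [ 772. -109.    0.]
mug S 0.75 [262. 314.] [ 778. -117.    0.]
mug S 0.53 [295. 224.] [ 443. -210.    0.]
```

View pics/ct.png

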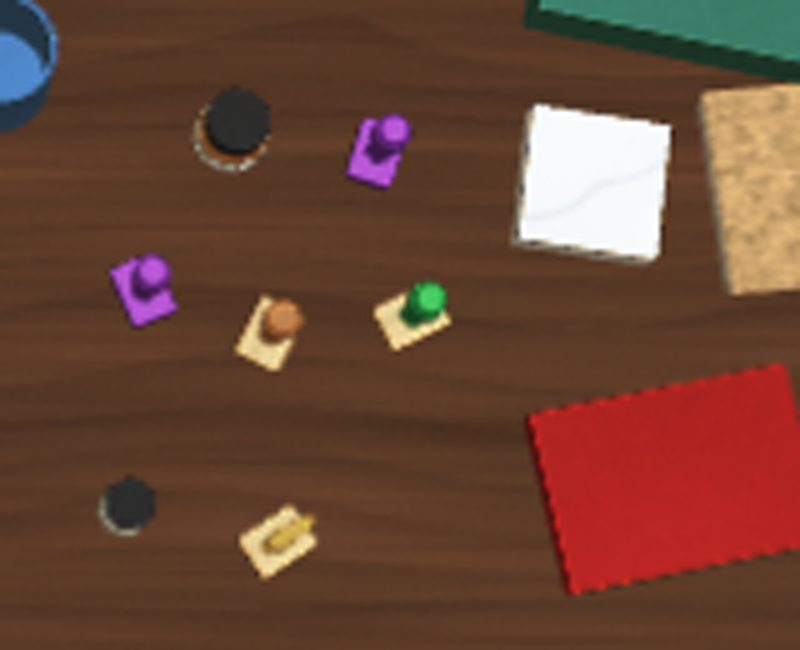

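View pics/cs.png

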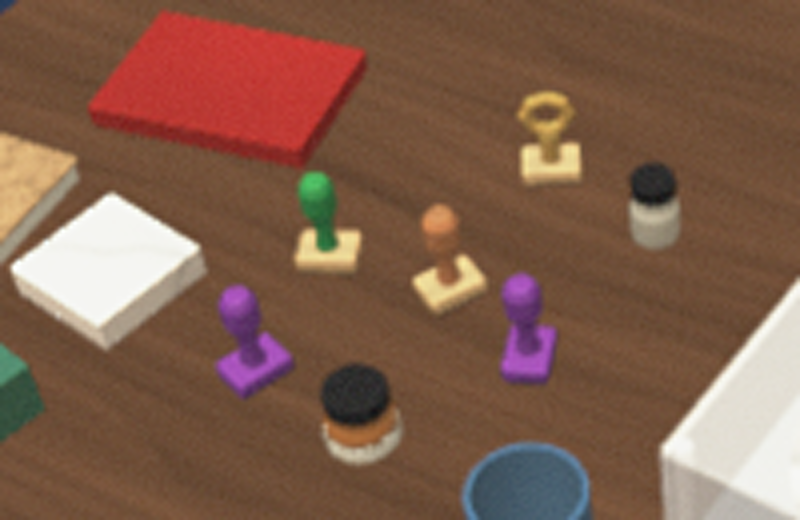

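View pics/cc.png

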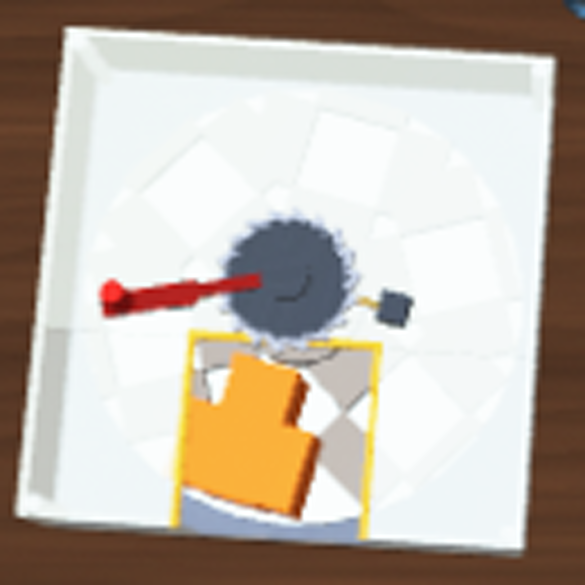

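View pics/cd.png

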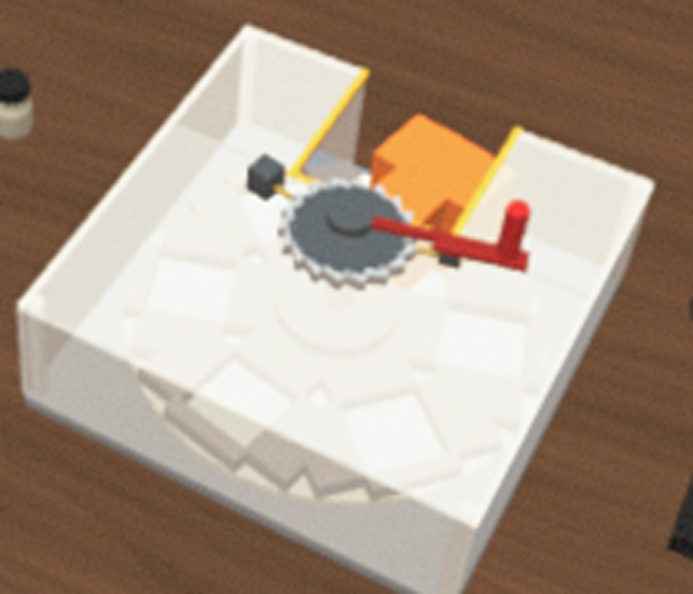

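Run:
```python
from h import *
T=viewer.camera('top');S=viewer.camera('scene')
c=[atz(T,(u/4.5+195,v/4.5+195),131)[:2] for u,v in [(65,28),(555,58),(523,550),(17,517)]]
print(np.round(c,0)); c=np.array(c); print(np.linalg.norm(np.roll(c,-1,0)-c,axis=1), c.mean(0))
d=[c[1]-c[0],c[2]-c[3]]; print([np.degrees(np.arctan2(*v[::-1])) for v in d]); d=[c[0]-c[3],c[1]-c[2]]; print([np.degrees(np.arctan2(*v[::-1])) for v in d])
y=[atz(T,(u/4.5+195,v/4.5+195),131)[:2].round(0) for u,v in [(190,335),(382,346),(368,538),(176,525)]]; print('notchT',y)
y=[atz(S,(u/3.3+290,v/3.3+190),131)[:2].round(0) for u,v in [(365,70),(297,175),(520,130),(455,235)]]; print('notchS',y)
c=[atz(S,(u/3.3+290,v/3.3+190),131)[:2].round(0) for u,v in [(248,27),(652,183),(478,525),(20,305)]];print('S',c, np.mean(c,0))
```

```text
[[751. 332.]
 [730. -40.]
 [360. -19.]
 [381. 351.]]
[372.28977485 370.73489876 370.68285459 370.13382594] [555.48850682 156.0845452 ]
[np.float64(-93.19822987477626), np.float64(-93.29162099789416)]
[np.float64(-2.9621252764578863), np.float64(-3.2109287378807365)]
notchT [array([516., 229.]), array([509.,  87.]), array([368.,  94.]), array([376., 235.])]
notchS [array([371., 100.]), array([513.,  98.]), array([380., 240.]), array([515., 232.])]
S [array([367., -12.]), array([389., 353.]), array([755., 334.]), array([733., -33.])] [561.  160.5]
```

Emit:
carry_out(translation=[[0,0,0],[0,0,0],[0,0,0],[0,0,0],[0,0,0],[0,0,0],[0,0,0],[0,0,0],[-3.83,0,3.3],[-3.83,0,3.3],[-3.83,0,3.3],[-3.83,0,3.3],[-3.83,0,3.3],[-3.83,0,3.3],[-3.83,0,3.3],[-3.83,0,3.3],[-3.83,0,3.3],[-3.83,0,3.3],[0,0,0],[0,0,0]], angular=[[0,0.1645,0],[0,0.1645,0],[0,0.1645,0],[0,0.1645,0],[0,0.1645,0],[0,0.1645,0],[0,0.1645,0],[0,0.1645,0],[0,0,0],[0,0,0],[0,0,0],[0,0,0],[0,0,0],[0,0,0],[0,0,0],[0,0,0],[0,0,0],[0,0,0],[0,0,0],[0,0,0]], grip=[50,50,50,50,50,50,50,50,50,50,50,50,50,50,50,50,50,50,50,50])

```text
time_s: 4.55
tool_pos: [540.4, 274.6, 231.1]
tcp_rot: [-0.0, -2.221, 2.221]
contact_force: [0.2, -1.0, -0.2]
grip_width: 0.498
```

```bash
cat >> h.py <<'E'
def st():
    o=bot.get_obs(); M=R.from_rotvec(o['tcp_rot']).as_matrix()
    print('t',round(o['time_s'],2),'p',o['tool_pos'].round(1),'yawx',round(np.degrees(np.arctan2(M[1,0],M[0,0])),1),'down',M[:,1].round(3),'F',o['contact_force'].round(1),'g',round(o['grip_width'],3),'q',o['joint_pos'].round(2)); return o
def crop(p,x0,y0,x1,y1,f,n): cv2.imwrite('pics/'+n,cv2.resize(p['frame'][y0:y1,x0:x1],None,fx=f,fy=f,interpolation=2)[:,:,::-1])
E
python3 - <<'E'
from h import *
st(); p=viewer.camera('wrist'); save(p,'w1.png'); print([ (d['conf'],d['at'],atz(p,d['at'],184).round(0)) for d in models.spot_point(p,'lever_post')[:2]])
p=viewer.camera('scene'); crop(p,280,150,520,370,3.3,'s1.png');print([ (d['conf'],d['at'],atz(p,d['at'],184).round(0)) for d in models.spot_point(p,'lever_post')[:2]])
E
```

```text
t 4.55 p [540.4 274.6 231.1] yawx 180.0 down [-0. -0. -1.] F [ 0.2 -1.  -0.2] g 0.498 q [ 0.74  0.35 -0.04 -0.   -1.18 -0.74]
[(0.7, [327.9, 277.9], array([536., 276., 184.]))]
[(0.79, [446.0, 260.5], array([540., 279., 184.])), (0.42, [294.3, 225.4], array([ 606., -109.,  184.]))]
```

View pics/w1.png

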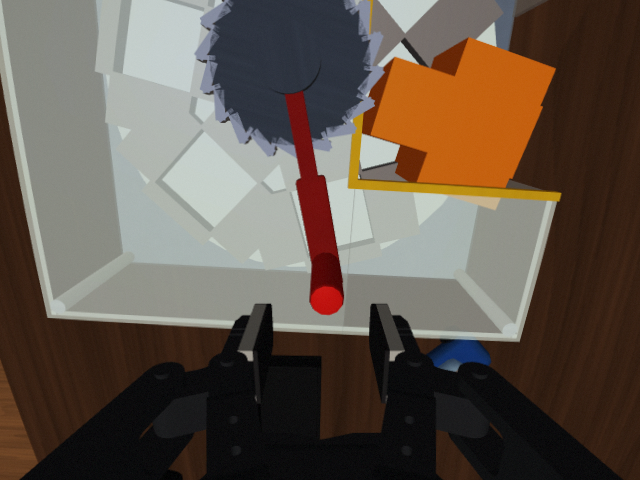

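View pics/s1.png

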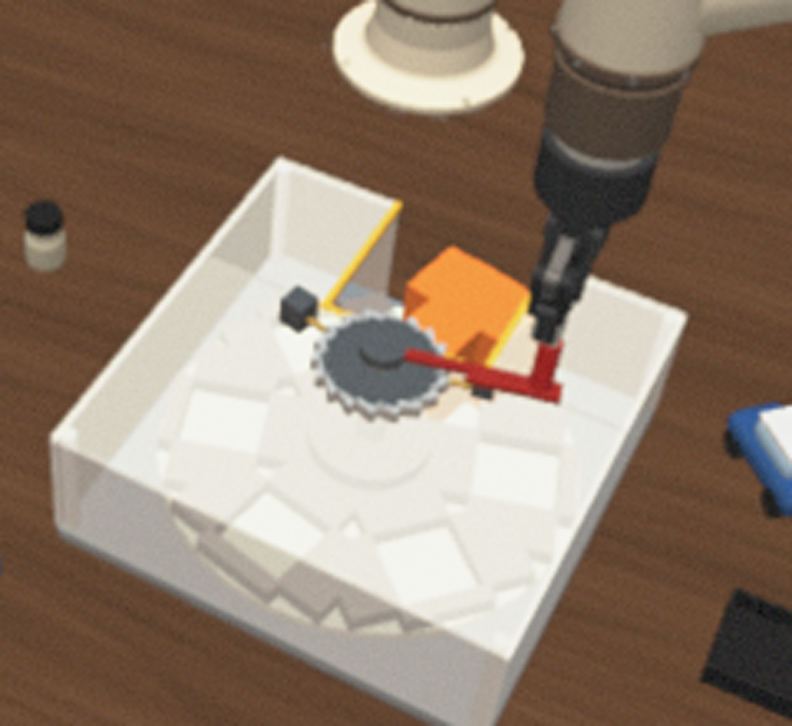

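Emit:
carry_out(translation=[[0,2,0],[0,2,0],[0,2,0],[0,0,0],[-1.2,0,0],[-1.2,0,0],[-1.2,0,0],[-1.2,0,0],[-1.2,0,0],[0,0,0]], angular=[[0,0,0],[0,0,0],[0,0,0],[0,0,0],[0,0,0],[0,0,0],[0,0,0],[0,0,0],[0,0,0],[0,0,0]], grip=[50,50,50,50,50,50,50,50,50,50])

```text
time_s: 6.0
tool_pos: [600.9, 275.7, 172.1]
tcp_rot: [0.0, 2.223, -2.22]
contact_force: [-3.4, 2.6, 1.2]
grip_width: 0.499
```

Run:
```python
from h import *
st(); p=viewer.camera('wrist'); save(p,'w2.png'); print([ (d['conf'],d['at'],atz(p,d['at'],184).round(0)) for d in models.spot_point(p,'lever_post')[:2]])
```

```text
t 6.0 p [600.9 275.7 172.1] yawx -180.0 down [ 0.     0.001 -1.   ] F [-3.4  2.6  1.2] g 0.499 q [ 0.67  0.49  0.02 -0.   -1.1  -0.67]
[(0.97, [349.8, 330.3], array([589., 275., 184.]))]
```

View pics/w2.png

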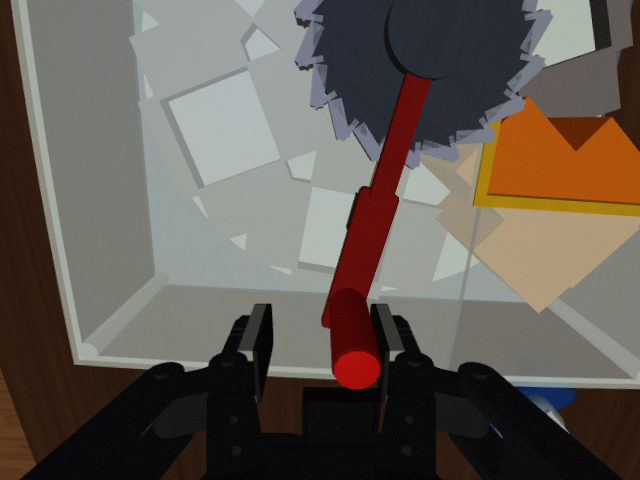

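Emit:
carry_out(translation=[[-0.4,0,0],[-0.2,0,0],[0,0,0]], angular=[[0,0,0],[0,0,0],[0,0,0]], grip=[50,50,50])

```text
time_s: 6.48
tool_pos: [604.6, 274.8, 171.9]
tcp_rot: [0.004, -2.219, 2.22]
contact_force: [-9.0, 2.8, 4.6]
grip_width: 0.501
```

Emit:
carry_out(translation=[[-0.3,0,0],[0,0,0]], angular=[[0,0,0],[0,0,0]], grip=[50,50])

```text
time_s: 6.72
tool_pos: [605.1, 274.6, 171.8]
tcp_rot: [0.01, -2.215, 2.219]
contact_force: [-16.2, 3.1, 7.8]
grip_width: 0.498
```

Run:
```python
from h import *
st(); p=viewer.camera('wrist'); print([ (d['conf'],d['at'],atz(p,d['at'],184).round(0)) for d in models.spot_point(p,'lever_post')[:2]])
```

```text
t 6.72 p [605.1 274.6 171.8] yawx -180.0 down [-0.009 -0.002 -1.   ] F [-16.2   3.1   7.8] g 0.498 q [ 0.67  0.5   0.04 -0.   -1.12 -0.67]
[(0.73, [349.4, 331.7], array([593., 274., 184.]))]
```

Emit:
carry_out(translation=[[3.4,0,0],[3.5,0,0],[0,0,0],[-1.1,0,0],[-1.1,0,0],[-1.1,0,0],[-1.1,0,0],[-1.1,0,0],[-1.3,0,0],[0,0,0],[3.4,0,0],[3.4,0,0],[0,0,0],[-1.1,0,0],[-1.1,0,0],[-1.1,0,0],[-1.1,0,0],[-1.1,0,0],[-1.3,0,0],[0,0,0]], angular=[[0,0,0],[0,0,0],[0,0,0],[0,0,0],[0,0,0],[0,0,0],[0,0,0],[0,0,0],[0,0,0],[0,0,0],[0,0,0],[0,0,0],[0,0,0],[0,0,0],[0,0,0],[0,0,0],[0,0,0],[0,0,0],[0,0,0],[0,0,0]], grip=[50,50,50,50,50,50,50,50,50,50,50,50,50,50,50,50,50,50,50,50])

```text
time_s: 9.32
tool_pos: [605.2, 273.5, 170.3]
tcp_rot: [0.012, -2.21, 2.22]
contact_force: [-16.2, 1.5, 7.5]
grip_width: 0.506
```

Run:
```python
from h import *
st(); p=viewer.camera('wrist'); print([ (d['conf'],d['at'],atz(p,d['at'],184).round(0)) for d in models.spot_point(p,'lever_post')[:2]]); save(p,'w3.png')
p=viewer.camera('top');crop(p,190,190,330,330,4.2,'t3.png')
for n in ('bay1','blank'):print([ (d['conf'],atz(p,d['at'],30).round(0)) for d in models.spot_point(p,n)[:3]])
```

```text
t 9.32 p [605.2 273.5 170.3] yawx 179.9 down [-0.012 -0.005 -1.   ] F [-16.2   1.5   7.5] g 0.506 q [ 0.67  0.5   0.04 -0.   -1.12 -0.67]
[(0.59, [351.0, 331.0], array([593., 272., 184.]))]
[(0.82, array([453.,  80.,  30.])), (0.68, array([445., 216.,  30.]))]
[(0.6, array([546., 279.,  30.]))]
```

View pics/t3.png

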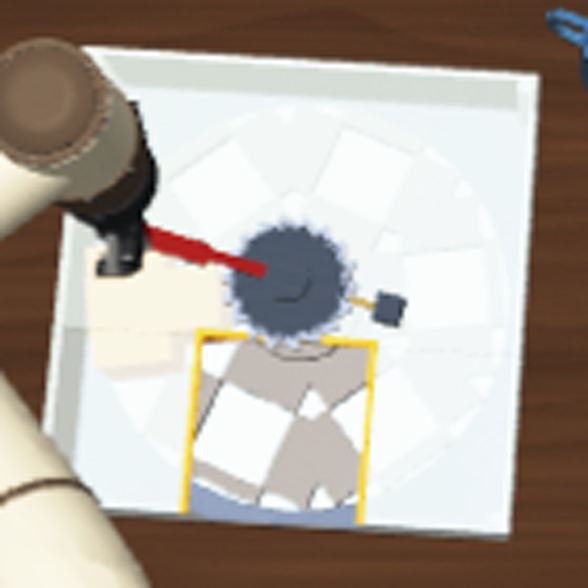

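View pics/w3.png

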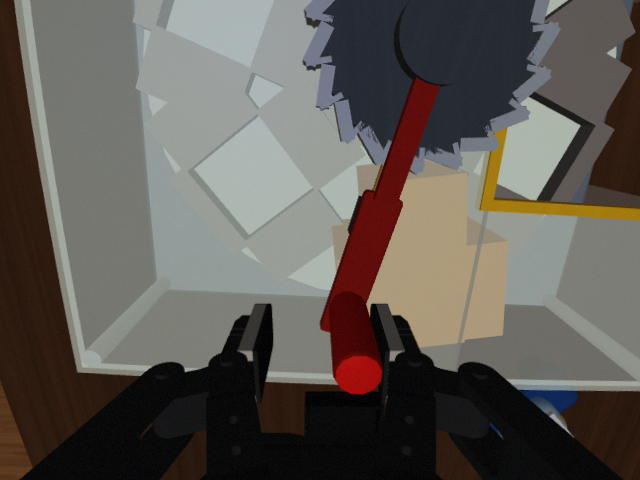

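Emit:
carry_out(translation=[[3.4,0,0],[3.4,0,0],[0,0,0],[-1.1,0,0],[-1.1,0,0],[-1.1,0,0],[-1.1,0,0],[-1.1,0,0],[-1.3,0,0],[0,0,0],[3.4,0,0],[3.4,0,0],[0,0,0],[-1.1,0,0],[-1.1,0,0],[-1.1,0,0],[-1.1,0,0],[-1.1,0,0],[-1.3,0,0],[0,0,0]], angular=[[0,0,0],[0,0,0],[0,0,0],[0,0,0],[0,0,0],[0,0,0],[0,0,0],[0,0,0],[0,0,0],[0,0,0],[0,0,0],[0,0,0],[0,0,0],[0,0,0],[0,0,0],[0,0,0],[0,0,0],[0,0,0],[0,0,0],[0,0,0]], grip=[50,50,50,50,50,50,50,50,50,50,50,50,50,50,50,50,50,50,50,50])

```text
time_s: 12.08
tool_pos: [605.2, 273.5, 170.3]
tcp_rot: [0.012, -2.209, 2.22]
contact_force: [-16.9, 1.5, 7.4]
grip_width: 0.501
```

Run:
```python
from h import *
st(); 
p=viewer.camera('top');crop(p,190,190,330,330,4.2,'t4.png')
for n in ('bay1',):print([ (d['conf'],atz(p,d['at'],30).round(0)) for d in models.spot_point(p,n)[:3]])
print('win px',(proj(p,(439,164.5,30))-190)*4.2)
```

```text
t 12.07 p [605.2 273.5 170.3] yawx 179.9 down [-0.012 -0.005 -1.   ] F [-16.9   1.5   7.4] g 0.501 q [ 0.67  0.5   0.04 -0.   -1.12 -0.67]
[(0.81, array([492., 276.,  30.])), (0.73, array([436., 156.,  30.])), (0.65, array([496.,  58.,  30.]))]
win px [290.64780944 444.12486998]
```

View pics/t4.png

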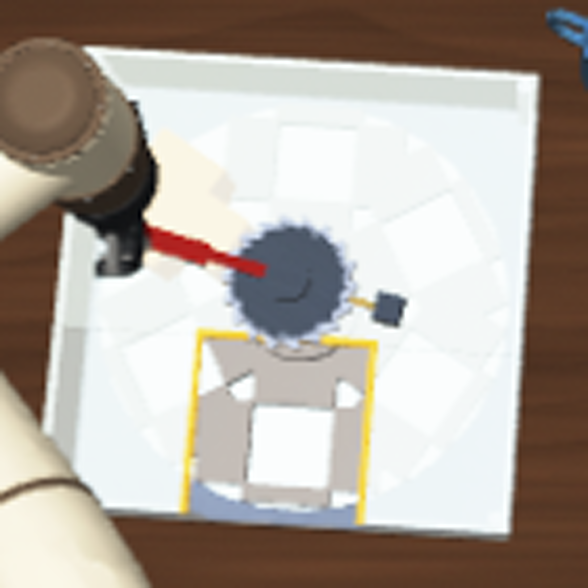

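Emit:
carry_out(translation=[[3.4,0,0],[3.4,0,0],[0,-3.3,0],[0,-3.5,0],[0,0,4.8],[0,0,4.8],[0,0,4.8],[0,0,4.8],[0,0,4.8],[0,0,4.8],[0,0,4.8],[0,0,4.8],[0,0,4.8],[0,0,4.8],[0,0,0],[0,0,0]], angular=[[0,0,0],[0,0,0],[0,0,0],[0,0,0],[0,0,0],[0,0,0],[0,0,0],[0,0,0],[0,0,0],[0,0,0],[0,0,0],[0,0,0],[0,0,0],[0,0,0],[0,0,0],[0,0,0]], grip=[50,50,50,50,50,50,50,50,50,50,50,50,50,50,50,50])

```text
time_s: 14.18
tool_pos: [541.1, -206.2, 238.9]
tcp_rot: [-0.001, -2.22, 2.221]
contact_force: [0.2, -0.1, 0.8]
grip_width: 0.501
```

Run:
```python
from h import *
st(); 
p=viewer.camera('wrist');save(p,'w5.png')
for n in ('stamp1_handle','stamp3_handle','stamp4_handle'):print(n,[ (d['conf'],d['at'],atz(p,d['at'],70).round(0)) for d in models.spot_point(p,n)[:4]])
p=viewer.camera('scene');save(p,'s5.png'); print([ (d['conf'],d['at'],atz(p,d['at'],184).round(0)) for d in models.spot_point(p,'lever_post')[:1]])
for n in ('stamp1_handle','stamp3_handle','stamp4_handle'):print(n,[ (d['conf'],d['at'],atz(p,d['at'],70).round(0)) for d in models.spot_point(p,n)[:4]])
```

```text
t 14.18 p [ 541.1 -206.2  238.9] yawx 179.9 down [-0. -0. -1.] F [ 0.2 -0.1  0.8] g 0.501 q [-0.08  0.3  -0.1   0.   -1.17  0.08]
stamp1_handle [(0.84, [238.1, 209.3], array([ 614., -217.,   70.])), (0.67, [266.5, 95.4], array([ 584., -310.,   70.])), (0.38, [398.8, 206.2], array([ 473., -220.,   70.]))]
stamp3_handle [(0.96, [449.9, 93.7], array([ 438., -312.,   70.]))]
stamp4_handle []
[(0.87, [440.6, 258.3], array([540., 265., 184.]))]
stamp1_handle [(0.78, [190.3, 244.8], array([ 712., -393.,   70.])), (0.75, [259.3, 242.5], array([ 614., -225.,   70.])), (0.64, [238.5, 226.9], array([ 589., -313.,   70.]))]
stamp3_handle [(0.58, [269.5, 197.1], array([ 435., -302.,   70.]))]
stamp4_handle [(0.56, [210.0, 218.4], array([ 598., -408.,   70.]))]
```

View pics/w5.png

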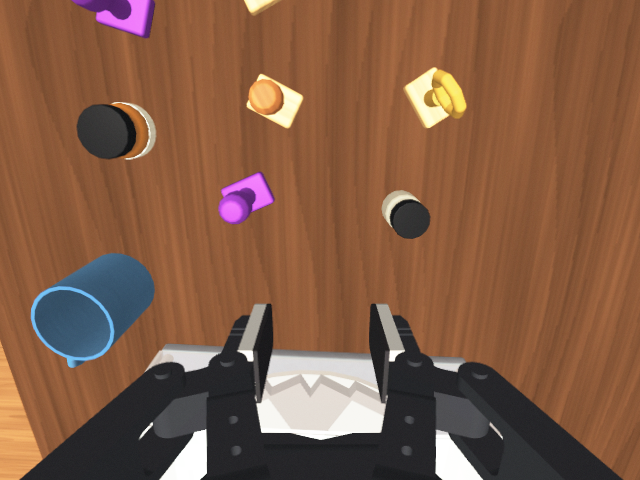

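View pics/s5.png

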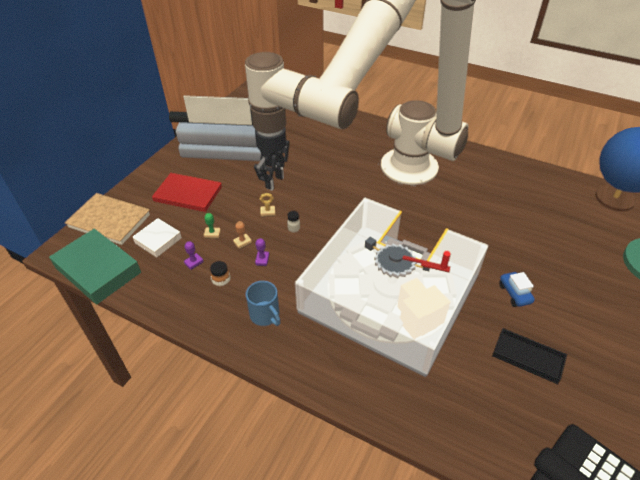

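Run:
```python
from h import *
p=viewer.camera('wrist');crop(p,390,50,490,150,6,'c5.png')
crop(p,220,50,320,150,6,'c6.png')
```

```text
(no output)
```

View pics/c5.png

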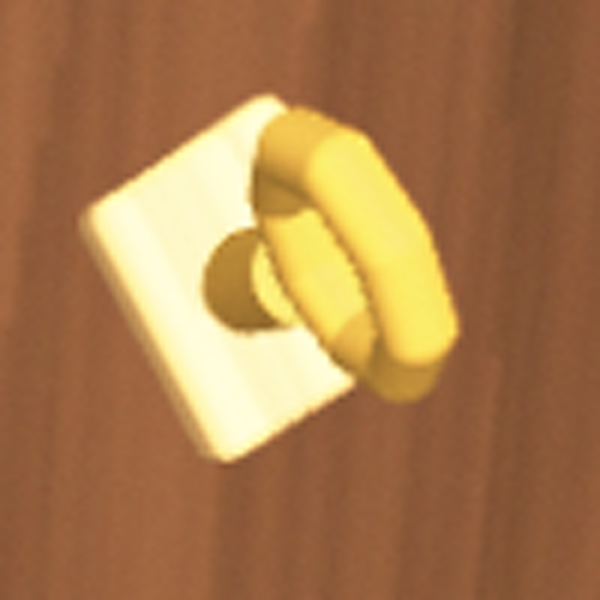

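View pics/c6.png

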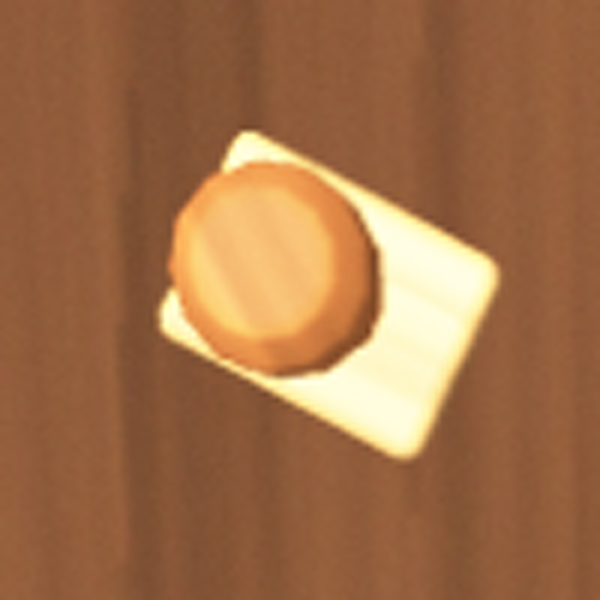

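Run:
```python
from h import *
p=viewer.camera('wrist')
f=lambda u,v,ox,z=16:atz(p,(ox+u/6,50+v/6),z)[:2]
for nm,ox,cs in (('ring',390,[(270,95),(82,220),(222,462)]),('brown',220,[(243,132),(498,265),(410,460),(162,320)])):
    c=np.array([f(u,v,ox) for u,v in cs]); d=np.diff(c,axis=0)
    print(nm,c.round(0).tolist(),'len',np.linalg.norm(d,axis=1).round(1),'ang',np.degrees(np.arctan2(d[:,1],d[:,0])).round(1),'ctr',((c[0]+c[2])/2).round(1))
c=[f(u,v,390,74) for u,v in((345,150),(425,345))]; print(np.round(c), np.degrees(np.arctan2(*(c[1]-c[0])[::-1])))
```

```text
ring [[436.0, -339.0], [463.0, -320.0], [438.0, -285.0]] len [33.3 43.8] ang [ 33.2 124.8] ctr [ 437.  -311.6]
brown [[597.0, -333.0], [558.0, -314.0], [572.0, -284.0], [611.0, -306.0]] len [43.5 32.6 44.1] ang [153.6  63.6 -28.9] ctr [ 584.2 -308.6]
[[ 442. -324.]
 [ 429. -300.]] 118.86454683669209
```

Emit:
carry_out(translation=[[2.6,3,2.63],[2.6,3,2.63],[2.6,3,2.63],[2.6,3,2.65],[0,0,0],[0,0,0],[0,0,0],[0,0,0],[0,0,0]], angular=[[0,0,0],[0,0,0],[0,0,0],[0,0,0],[0,-0.144,0],[0,-0.144,0],[0,-0.144,0],[0,-0.144,0],[0,0,0]], grip=[50,50,50,50,50,50,50,50,50])

```text
time_s: 15.85
tool_pos: [436.6, -310.6, 119.5]
tcp_rot: [-0.56, 1.895, -1.896]
contact_force: [-0.2, -0.2, -0.1]
grip_width: 0.499
```

Run:
```python
from h import *
st(); 
p=viewer.camera('wrist');save(p,'w6.png')
for n in ('stamp3_handle',):print(n,[ (d['conf'],d['at'],atz(p,d['at'],70).round(0)) for d in models.spot_point(p,n)[:4]])
```

```text
t 15.85 p [ 436.6 -310.6  119.5] yawx -147.1 down [ 0. -0. -1.] F [-0.2 -0.2 -0.1] g 0.499 q [-0.32  0.35 -0.36  0.   -0.86  0.89]
stamp3_handle [(0.75, [320.8, 272.4], array([ 438., -312.,   70.]))]
```

View pics/w6.png

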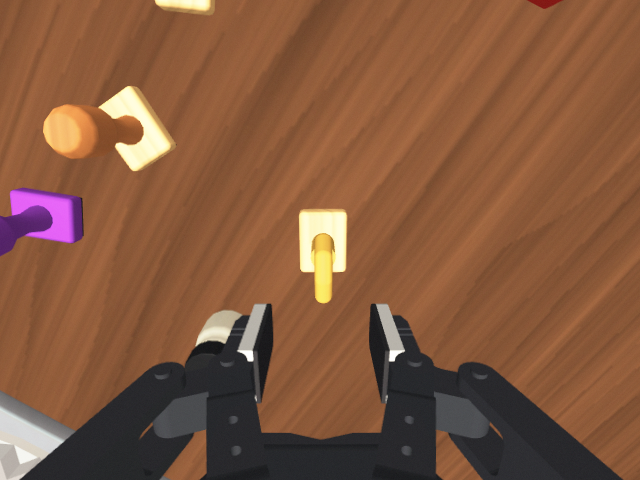

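Emit:
carry_out(translation=[[0,2.5,0],[0,2.5,0],[0,1.85,0],[0,0,0],[0,0,0],[0,0,0],[0,0,0],[0,0,0],[0,0,0],[0,-1,0],[0,-4,0],[0,-5,0],[0,-5.5,0],[0,0,0]], angular=[[0,0,0],[0,0,0],[0,0,0],[0,0,0],[0,0,0],[0,0,0],[0,0,0],[0,0,0],[0,0,0],[0,0,0],[0,0,0],[0,0,0],[0,0,0],[0,0,0]], grip=[50,50,50,50,0,0,0,0,0,0,0,0,0,0], force=50)

```text
time_s: 17.7
tool_pos: [439.0, -311.5, 211.0]
tcp_rot: [-0.552, 1.884, -1.898]
contact_force: [1.2, 1.1, -2.0]
grip_width: 0.101
```

Run:
```python
from h import *
st(); 
p=viewer.camera('wrist');save(p,'w7.png')
```

```text
t 17.7 p [ 439.  -311.5  211. ] yawx -147.0 down [ 0.01  -0.004 -1.   ] F [ 1.2  1.1 -2. ] g 0.101 q [-0.32  0.25 -0.24  0.   -1.07  0.89]
```

View pics/w7.png

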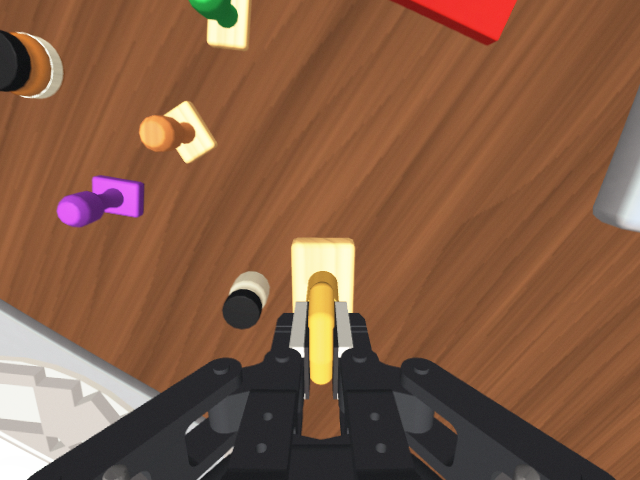

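Emit:
carry_out(translation=[[0,0,0],[0,0,0],[0,0,0],[0,0,0],[0.25,0,-4.75],[0.25,0,-4.75],[0.25,0,-4.75],[0.25,0,-4.75],[0.25,0,-4.75],[0.25,0,-4.75],[0.25,0,-4.75],[0.25,0,-4.75],[0.25,0,-4.75],[0.25,0,-4.75],[0,0,0],[0,0,0]], angular=[[0,0.157,0],[0,0.157,0],[0,0.157,0],[0,0.157,0],[0,0,0],[0,0,0],[0,0,0],[0,0,0],[0,0,0],[0,0,0],[0,0,0],[0,0,0],[0,0,0],[0,0,0],[0,0,0],[0,0,0]], grip=[0,0,0,0,0,0,0,0,0,0,0,0,0,0,0,0])

```text
time_s: 19.75
tool_pos: [435.1, 164.5, 204.2]
tcp_rot: [-0.053, -2.191, 2.196]
contact_force: [0.4, -0.8, -2.0]
grip_width: 0.1
```

Run:
```python
from h import *
st(); 
p=viewer.camera('wrist');save(p,'w8.png')
p=viewer.camera('scene');crop(p,280,150,520,370,3.3,'s8.png')
```

```text
t 19.75 p [435.1 164.5 204.2] yawx 177.0 down [-0.003 -0.002 -1.   ] F [ 0.4 -0.8 -2. ] g 0.1 q [ 0.71  0.14 -0.41 -0.   -1.03 -0.76]
```

View pics/w8.png

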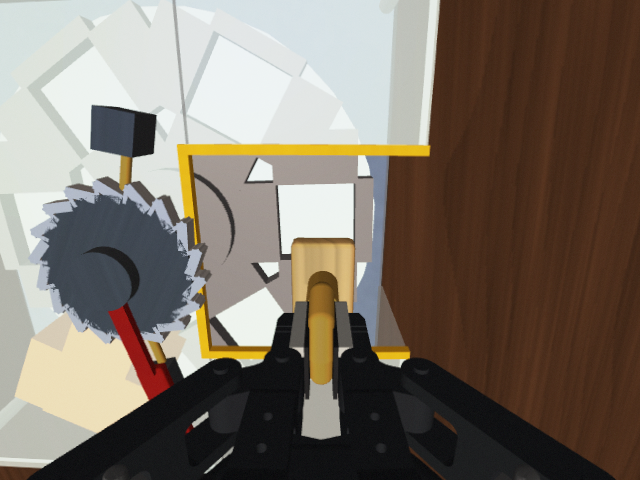

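View pics/s8.png

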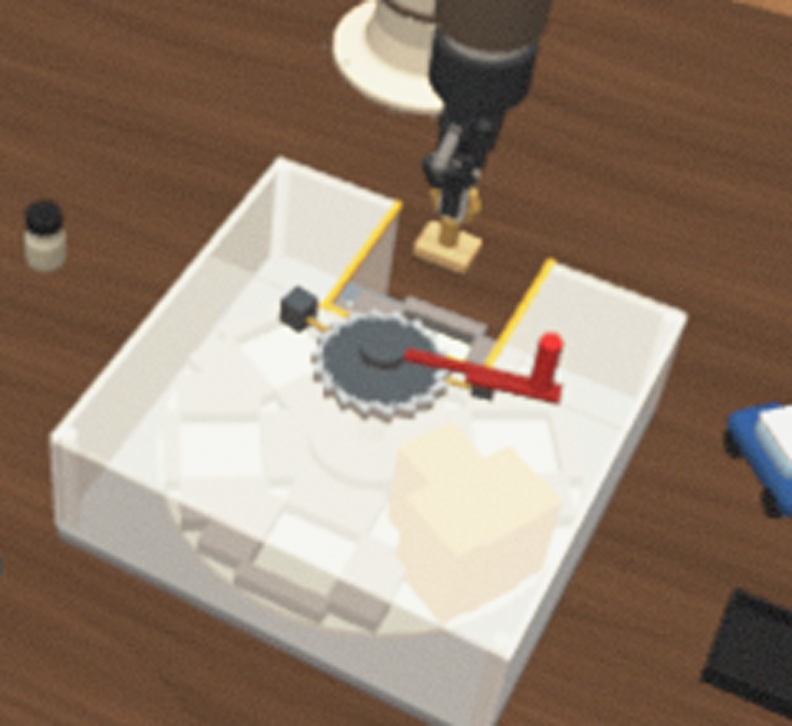

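Run:
```python
from h import *
p=viewer.camera('wrist')
for q in((278,184),(354,183),(278,255)):print(atz(p,q,30).round(0))
for q in((185,148),(428,150),(206,354),(408,351)):print(atz(p,q,131).round(0))
```

```text
[471. 130.  30.]
[405. 132.  30.]
[477. 195.  30.]
[511.  91. 131.]
[370.  99. 131.]
[520. 231. 131.]
[378. 236. 131.]
```

Emit:
carry_out(translation=[[-0.4,2.8,0],[0,2.8,0],[0,2.8,0],[0,2.1,0],[0,0.9,0],[0,0.6,0],[0,0.15,0],[0,0,0]], angular=[[0,0,0],[0,0,0],[0,0,0],[0,0,0],[0,0,0],[0,0,0],[0,0,0],[0,0,0]], grip=[0,0,0,0,0,0,0,0])

```text
time_s: 20.9
tool_pos: [440.6, 165.1, 84.8]
tcp_rot: [-0.058, -2.196, 2.195]
contact_force: [-0.8, 0.3, -1.6]
grip_width: 0.1
```

Run:
```python
from h import *
st(); 
p=viewer.camera('wrist');save(p,'w9.png')
```

```text
t 20.9 p [440.6 165.1  84.8] yawx 177.0 down [ 0.001  0.001 -1.   ] F [-0.8  0.3 -1.6] g 0.1 q [ 0.71  0.3  -0.56  0.   -0.71 -0.76]
```

View pics/w9.png

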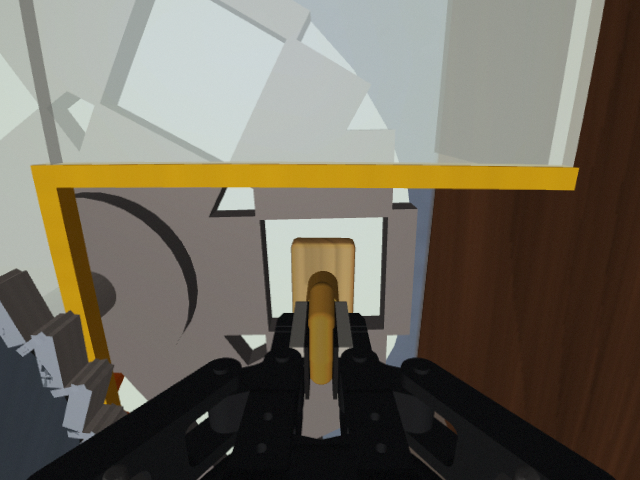

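Emit:
carry_out(translation=[[0,0.2,0],[0,0.15,0],[0,0,0]], angular=[[0,0,0],[0,0,0],[0,0,0]], grip=[0,0,0])

```text
time_s: 21.32
tool_pos: [440.7, 165.3, 81.8]
tcp_rot: [-0.058, -2.197, 2.195]
contact_force: [-1.1, 0.1, 4.8]
grip_width: 0.099
```

Emit:
carry_out(translation=[[0,0,0],[0,0,0],[0,0,0],[0,-1,0],[0,-4.5,0],[0,-5,0],[0,-4.8,0],[-3.1,0,-3.77],[-3.12,0,-3.77],[-3.12,0,-3.77],[0,0,0]], angular=[[0,0,0],[0,0,0],[0,0,0],[0,0,0],[0,0,0],[0,0,0],[0,0,0],[0,0,0],[0,0,0],[0,0,0],[0,0,0]], grip=[50,50,50,50,50,50,50,50,50,50,50])

```text
time_s: 22.7
tool_pos: [540.7, 274.8, 232.8]
tcp_rot: [-0.056, -2.195, 2.196]
contact_force: [0.4, -0.4, -0.9]
grip_width: 0.496
```

Run:
```python
from h import *
st(); 
p=viewer.camera('wrist');save(p,'w10.png')
p=viewer.camera('scene');crop(p,280,150,520,370,3.3,'s10.png')
```

```text
t 22.7 p [540.7 274.8 232.8] yawx 177.1 down [-0.001 -0.001 -1.   ] F [ 0.4 -0.4 -0.9] g 0.496 q [ 0.74  0.35 -0.04  0.   -1.18 -0.79]
```

View pics/w10.png

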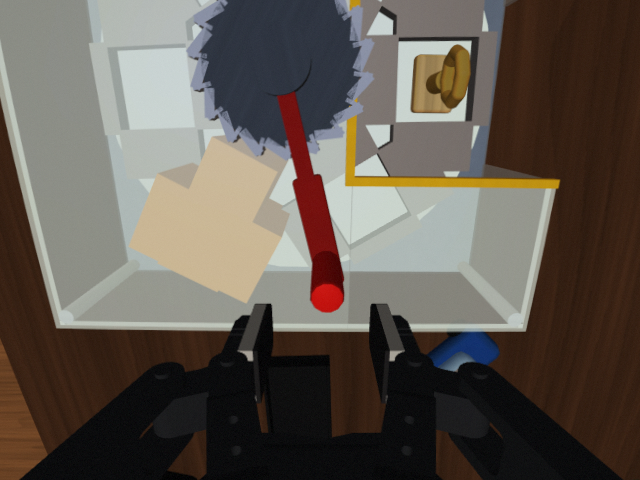

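View pics/s10.png

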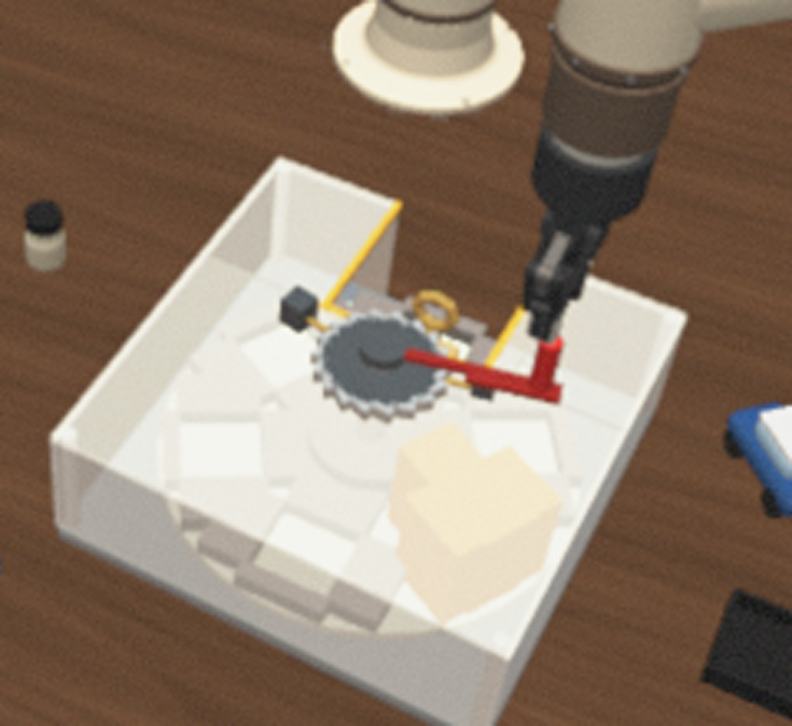

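Emit:
carry_out(translation=[[0,2.1,0],[0,2,0],[0,2.1,0],[-1.1,0,0],[-1.1,0,0],[-1.1,0,0],[-1.1,0,0],[-1.1,0,0],[-1.2,0,0],[0,0,0],[3.3,0,0],[3.4,0,0],[0,0,0],[-1.1,0,0],[-1.1,0,0],[-1.1,0,0],[-1.1,0,0],[-1.1,0,0],[-1.2,0,0],[0,0,0]], angular=[[0,0,0],[0,0,0],[0,0,0],[0,0,0],[0,0,0],[0,0,0],[0,0,0],[0,0,0],[0,0,0],[0,0,0],[0,0,0],[0,0,0],[0,0,0],[0,0,0],[0,0,0],[0,0,0],[0,0,0],[0,0,0],[0,0,0],[0,0,0]], grip=[50,50,50,50,50,50,50,50,50,50,50,50,50,50,50,50,50,50,50,50])

```text
time_s: 25.3
tool_pos: [604.9, 269.9, 171.4]
tcp_rot: [-0.051, -2.19, 2.192]
contact_force: [-11.9, 3.4, 7.1]
grip_width: 0.501
```

Emit:
carry_out(translation=[[3.3,0,0],[3.4,0,0],[0,0,0],[-1.1,0,0],[-1.1,0,0],[-1.1,0,0],[-1.1,0,0],[-1.1,0,0],[-1.2,0,0],[0,0,0]], angular=[[0,0,0],[0,0,0],[0,0,0],[0,0,0],[0,0,0],[0,0,0],[0,0,0],[0,0,0],[0,0,0],[0,0,0]], grip=[50,50,50,50,50,50,50,50,50,50])

```text
time_s: 26.55
tool_pos: [604.8, 269.9, 170.9]
tcp_rot: [-0.05, -2.19, 2.192]
contact_force: [-11.1, 3.9, 5.2]
grip_width: 0.502
```

Run:
```python
from h import *
st(); 
p=viewer.camera('top');crop(p,190,190,330,330,4.2,'t11.png')
p=viewer.camera('wrist');save(p,'w11.png')
```

```text
t 26.55 p [604.8 269.9 170.9] yawx 177.0 down [-0.007 -0.001 -1.   ] F [-11.1   3.9   5.2] g 0.502 q [ 0.66  0.49  0.03 -0.   -1.11 -0.71]
```

View pics/t11.png

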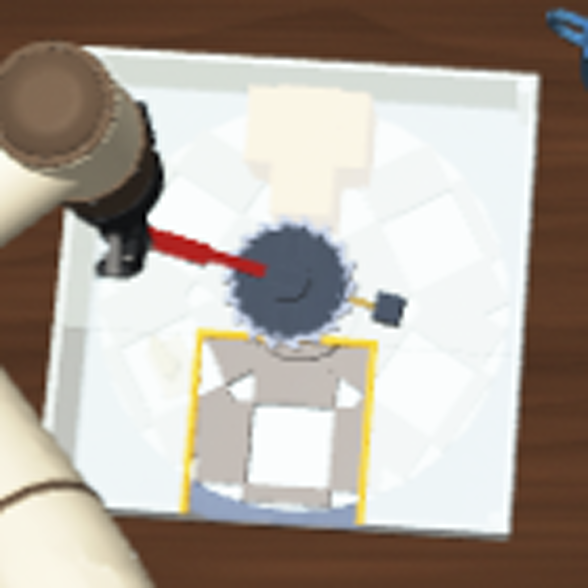

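View pics/w11.png

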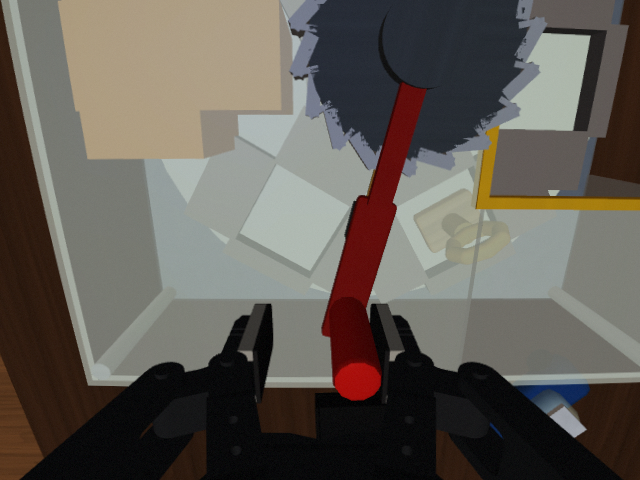

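Emit:
carry_out(translation=[[3.3,0,0],[3.4,0,0],[0,-3.3,0],[0,-3.5,0],[-0.45,0,4.72],[-0.45,0,4.72],[-0.45,0,4.72],[-0.45,0,4.72],[-0.45,0,4.72],[-0.45,0,4.72],[-0.45,0,4.72],[-0.45,0,4.72],[-0.45,0,4.72],[-0.45,0,4.72],[0,0,0],[0,0,0]], angular=[[0,0,0],[0,0,0],[0,0,0],[0,0,0],[0,0,0],[0,0,0],[0,0,0],[0,0,0],[0,0,0],[0,0,0],[0,0,0],[0,0,0],[0,0,0],[0,0,0],[0,0,0],[0,0,0]], grip=[60,60,60,60,60,60,60,60,60,60,60,60,60,60,60,60])

```text
time_s: 28.65
tool_pos: [560.3, -201.6, 239.4]
tcp_rot: [-0.058, -2.194, 2.194]
contact_force: [0.4, 0.6, 0.8]
grip_width: 0.599
```

Run:
```python
from h import *
st(); 
p=viewer.camera('wrist');save(p,'w12.png')
for n in ('stamp1_handle','stamp4_handle'):print(n,[ (d['conf'],d['at'],atz(p,d['at'],70).round(0)) for d in models.spot_point(p,n)[:4]])
```

```text
t 28.65 p [ 560.3 -201.6  239.4] yawx 176.9 down [-0. -0. -1.] F [0.4 0.6 0.8] g 0.599 q [-0.07  0.33 -0.05  0.   -1.19  0.02]
stamp1_handle [(0.97, [256.6, 206.6], array([ 616., -218.,   70.])), (0.71, [284.4, 91.7], array([ 584., -310.,   70.]))]
stamp4_handle []
```

View pics/w12.png

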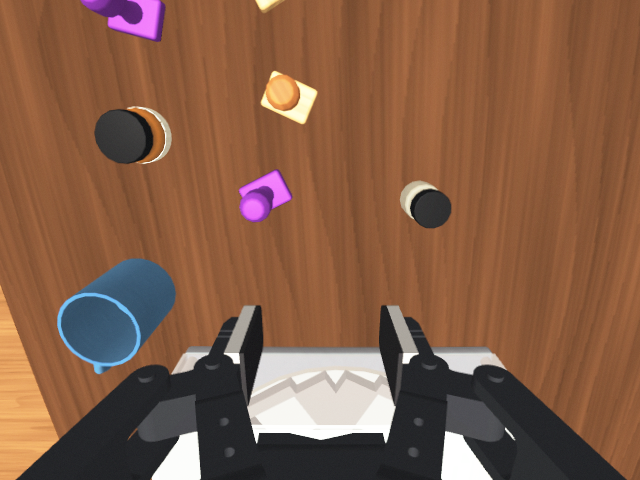

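Emit:
carry_out(translation=[[-0.98,2,3.55],[-0.98,4,3.55],[-0.98,5,3.56],[0,0,0],[0,0,0],[0,0,0],[0,0,0]], angular=[[0,0,0],[0,0,0],[0,0,0],[0,0.146,0],[0,0.145,0],[0,0.145,0],[0,0,0]], grip=[60,60,60,60,60,60,60])

```text
time_s: 29.68
tool_pos: [584.1, -307.8, 130.0]
tcp_rot: [-0.483, -1.951, 1.951]
contact_force: [-0.9, 0.6, -0.2]
grip_width: 0.6
```

Run:
```python
from h import *
st(); 
p=viewer.camera('wrist');save(p,'w13.png')
for n in ('stamp1_handle','stamp4_handle'):print(n,[ (d['conf'],d['at'],atz(p,d['at'],70).round(0)) for d in models.spot_point(p,n)[:4]])
```

```text
t 29.68 p [ 584.1 -307.8  130. ] yawx 152.2 down [ 0. -0. -1.] F [-0.9  0.6 -0.2] g 0.6 q [-0.24  0.52 -0.03  0.   -1.02 -0.24]
stamp1_handle [(0.77, [62.3, 254.7], array([ 719., -388.,   70.])), (0.7, [321.4, 266.6], array([ 583., -308.,   70.])), (0.61, [339.6, 392.4], array([ 616., -220.,   70.])), (0.22, [206.7, 118.8], array([ 598., -411.,   70.]))]
stamp4_handle [(0.91, [205.2, 119.2], array([ 599., -411.,   70.]))]
```

View pics/w13.png

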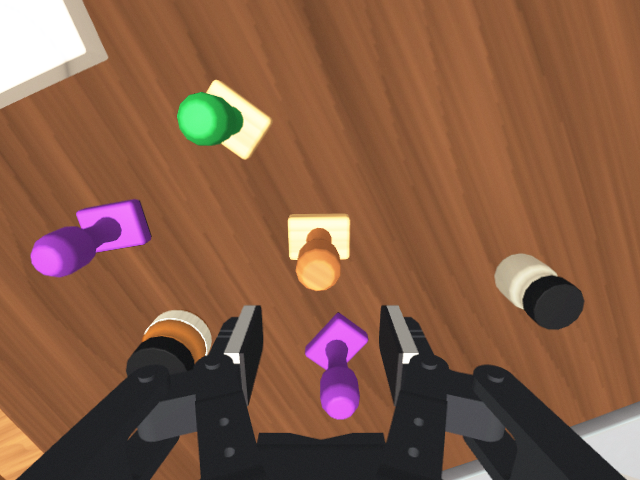

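Emit:
carry_out(translation=[[0,2.8,0],[0,2.8,0],[0,2.3,0],[0,0,0],[0,0,0],[0,0,0],[0,0,0],[0,0,0],[0,0,0],[0,-1,0],[0,-4,0],[0,-5,0],[0,-5.5,0],[0,0,0]], angular=[[0,0,0],[0,0,0],[0,0,0],[0,0,0],[0,0,0],[0,0,0],[0,0,0],[0,0,0],[0,0,0],[0,0,0],[0,0,0],[0,0,0],[0,0,0],[0,0,0]], grip=[60,60,60,60,0,0,0,0,0,0,0,0,0,0], force=50)

```text
time_s: 31.58
tool_pos: [585.5, -309.6, 211.7]
tcp_rot: [-0.496, -1.952, 1.954]
contact_force: [-0.3, 0.7, -1.1]
grip_width: 0.293
```

Run:
```python
from h import *
st(); 
p=viewer.camera('wrist');save(p,'w14.png')
```

```text
t 31.57 p [ 585.5 -309.6  211.7] yawx 152.1 down [ 0.01  -0.003 -1.   ] F [-0.3  0.7 -1.1] g 0.293 q [-0.24  0.46  0.07  0.   -1.18 -0.25]
```

View pics/w14.png

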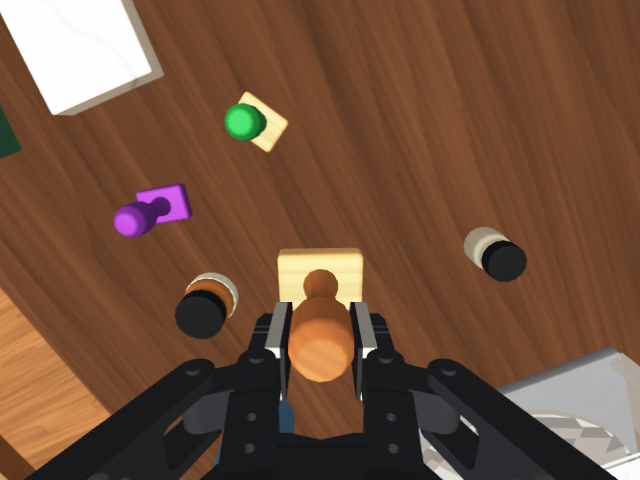

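Emit:
carry_out(translation=[[0,0,0],[0,0,0],[0,0,0],[1.71,0,-4.66],[1.71,0,-4.66],[1.71,0,-4.66],[1.71,0,-4.66],[1.71,0,-4.66],[1.71,0,-4.66],[1.71,0,-4.66],[1.71,0,-4.66],[1.71,0,-4.66],[1.71,0,-4.66],[0,0,0],[0,0,0]], angular=[[0,-0.146,0],[0,-0.145,0],[0,-0.145,0],[0,0,0],[0,0,0],[0,0,0],[0,0,0],[0,0,0],[0,0,0],[0,0,0],[0,0,0],[0,0,0],[0,0,0],[0,0,0],[0,0,0]], grip=[0,0,0,0,0,0,0,0,0,0,0,0,0,0,0])

```text
time_s: 33.5
tool_pos: [435.9, 164.9, 204.4]
tcp_rot: [-0.053, -2.191, 2.196]
contact_force: [-0.6, -0.0, -1.4]
grip_width: 0.297
```

Run:
```python
from h import *
st(); 
p=viewer.camera('wrist');save(p,'w15.png')
```

```text
t 33.5 p [435.9 164.9 204.4] yawx 177.0 down [-0.003 -0.002 -1.   ] F [-0.6 -0.  -1.4] g 0.297 q [ 0.71  0.14 -0.4  -0.   -1.03 -0.76]
```

View pics/w15.png

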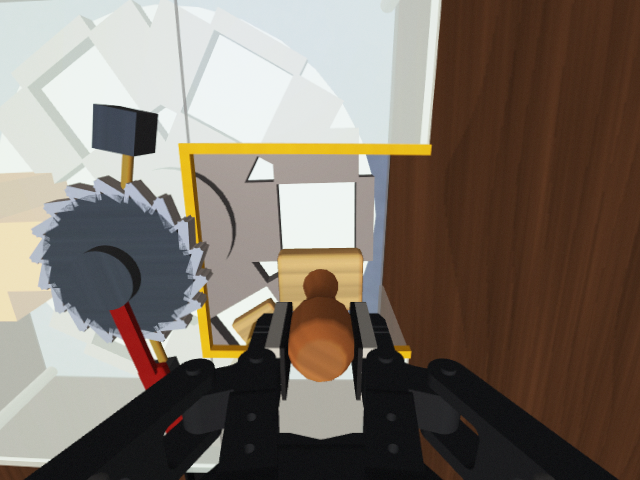

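Emit:
carry_out(translation=[[-0.2,2.8,0],[0,2.8,0],[0,2.8,0],[0,2.1,0],[0,0.9,0],[0,0.6,0],[0,0.3,0],[0,0.2,0],[0,0,0]], angular=[[0,0,0],[0,0,0],[0,0,0],[0,0,0],[0,0,0],[0,0,0],[0,0,0],[0,0,0],[0,0,0]], grip=[0,0,0,0,0,0,0,0,0])

```text
time_s: 34.67
tool_pos: [439.7, 165.7, 82.3]
tcp_rot: [-0.058, -2.197, 2.196]
contact_force: [-1.4, -1.3, 5.3]
grip_width: 0.297
```

Run:
```python
from h import *
st(); 
p=viewer.camera('wrist');save(p,'w16.png')
```

```text
t 34.67 p [439.7 165.7  82.3] yawx 177.1 down [ 0.002  0.001 -1.   ] F [-1.4 -1.3  5.3] g 0.297 q [ 0.71  0.3  -0.56  0.   -0.71 -0.76]
```

View pics/w16.png

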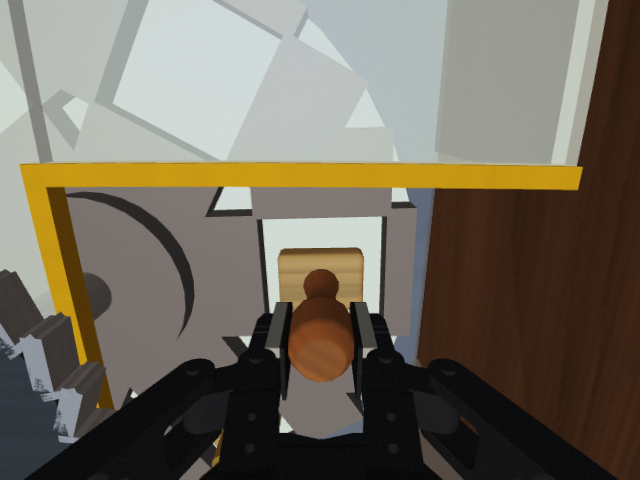

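Emit:
carry_out(translation=[[0,0,0],[0,0,0],[0,0,0],[0,-1,0],[0,-4.5,0],[0,-5,0],[0,-4.8,0],[-3.1,0,-3.77],[-3.12,0,-3.77],[-3.12,0,-3.77],[0,0,0]], angular=[[0,0,0],[0,0,0],[0,0,0],[0,0,0],[0,0,0],[0,0,0],[0,0,0],[0,0,0],[0,0,0],[0,0,0],[0,0,0]], grip=[55,55,55,55,55,55,55,50,50,50,50])

```text
time_s: 36.1
tool_pos: [539.6, 275.4, 232.8]
tcp_rot: [-0.056, -2.195, 2.196]
contact_force: [-0.4, -0.4, -0.6]
grip_width: 0.505
```

Run:
```python
from h import *
st(); 
p=viewer.camera('wrist');save(p,'w17.png')
```

```text
t 36.1 p [539.6 275.4 232.8] yawx 177.1 down [-0.001 -0.001 -1.   ] F [-0.4 -0.4 -0.6] g 0.505 q [ 0.74  0.35 -0.04  0.   -1.18 -0.79]
```

View pics/w17.png

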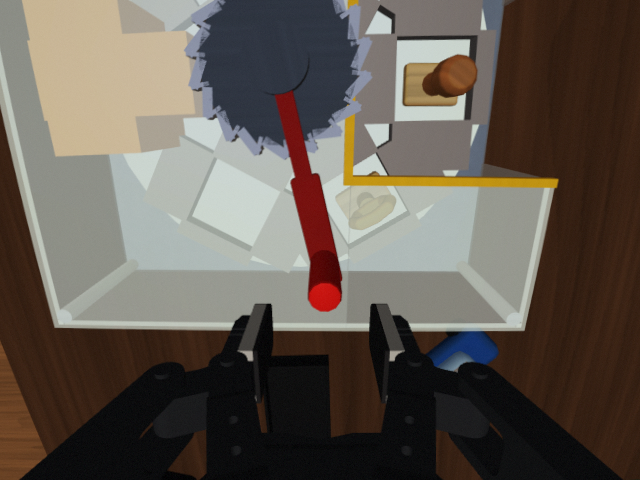

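Brown stamp stands in the bay (458,75), ring stamp upright beside it (368,205). Three more strokes.

Emit:
carry_out(translation=[[0,2.1,0],[0,2,0],[0,2.1,0],[-1.1,0,0],[-1.1,0,0],[-1.1,0,0],[-1.1,0,0],[-1.2,0,0],[-1.2,0,0],[0,0,0],[3.3,0,0],[3.4,0,0],[0,0,0],[-1.1,0,0],[-1.1,0,0],[-1.1,0,0],[-1.1,0,0],[-1.1,0,0],[-1.2,0,0],[0,0,0]], angular=[[0,0,0],[0,0,0],[0,0,0],[0,0,0],[0,0,0],[0,0,0],[0,0,0],[0,0,0],[0,0,0],[0,0,0],[0,0,0],[0,0,0],[0,0,0],[0,0,0],[0,0,0],[0,0,0],[0,0,0],[0,0,0],[0,0,0],[0,0,0]], grip=[50,50,50,50,50,50,50,50,50,50,50,50,50,50,50,50,50,50,50,50])

```text
time_s: 38.65
tool_pos: [604.8, 270.4, 171.4]
tcp_rot: [-0.051, -2.191, 2.192]
contact_force: [-11.7, 3.9, 5.3]
grip_width: 0.5
```

Emit:
carry_out(translation=[[3.3,0,0],[3.4,0,0],[0,0,0],[-1.1,0,0],[-1.1,0,0],[-1.1,0,0],[-1.1,0,0],[-1.1,0,0],[-1.2,0,0],[0,0,0]], angular=[[0,0,0],[0,0,0],[0,0,0],[0,0,0],[0,0,0],[0,0,0],[0,0,0],[0,0,0],[0,0,0],[0,0,0]], grip=[50,50,50,50,50,50,50,50,50,50])

```text
time_s: 39.9
tool_pos: [604.8, 270.4, 170.9]
tcp_rot: [-0.051, -2.19, 2.192]
contact_force: [-10.6, 3.4, 4.7]
grip_width: 0.502
```

Run:
```python
from h import *
st(); 
p=viewer.camera('top');crop(p,190,190,330,330,4.2,'t18.png');crop(p,340,190,500,320,5,'t18b.png')
for n in ('stamp1_handle','stamp4_handle'):print(n,[ (d['conf'],d['at'],atz(p,d['at'],70).round(0)) for d in models.spot_point(p,n)[:4]])
```

```text
t 39.9 p [604.8 270.4 170.9] yawx 177.0 down [-0.007 -0.001 -1.   ] F [-10.6   3.4   4.7] g 0.502 q [ 0.66  0.49  0.03 -0.   -1.11 -0.71]
stamp1_handle [(0.63, [372.0, 245.8], array([ 612., -227.,   70.])), (0.56, [421.8, 215.0], array([ 724., -405.,   70.])), (0.27, [287.0, 280.2], array([489.,  66.,  70.]))]
stamp4_handle [(0.64, [424.7, 249.9], array([ 599., -411.,   70.]))]
```

View pics/t18.png

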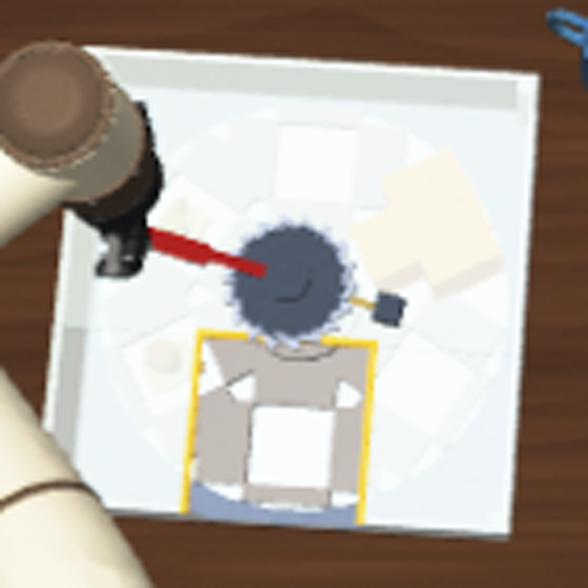

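View pics/t18b.png

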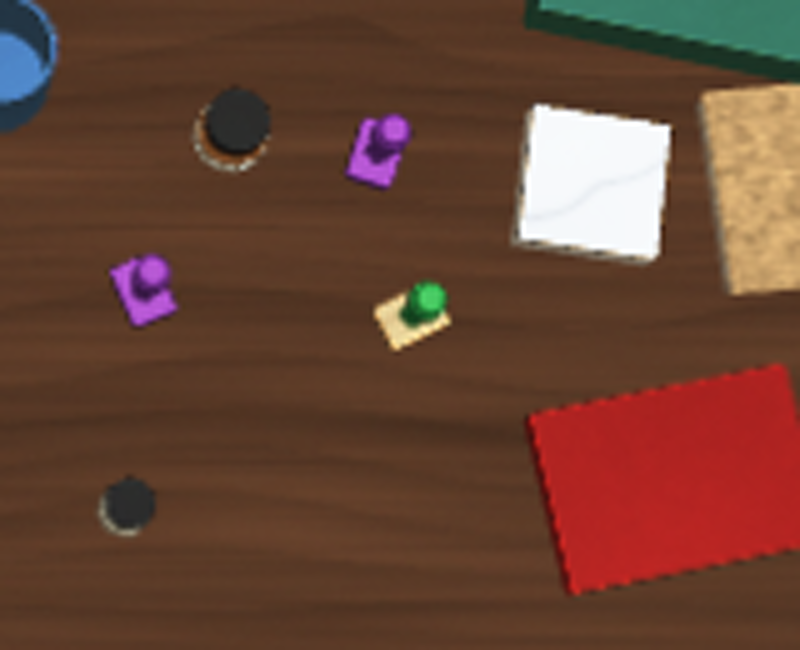

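Emit:
carry_out(translation=[[3.3,0,0],[3.4,0,0],[0,-3.3,0],[0,-3.5,0],[-0.67,0,4.83],[-0.67,0,4.83],[-0.67,0,4.83],[-0.67,0,4.83],[-0.67,0,4.83],[-0.67,0,4.83],[-0.67,0,4.83],[-0.67,0,4.83],[-0.67,0,4.83],[-0.67,0,4.83],[-0.67,0,4.83],[-0.67,0,4.83],[0,0,0],[0,0,0]], angular=[[0,0,0],[0,0,0],[0,0,0],[0,0,0],[0,0,0],[0,0,0],[0,0,0],[0,0,0],[0,0,0],[0,0,0],[0,0,0],[0,0,0],[0,0,0],[0,0,0],[0,0,0],[0,0,0],[0,0,0],[0,0,0]], grip=[60,60,60,60,60,60,60,60,60,60,60,60,60,60,60,60,60,60])

```text
time_s: 42.3
tool_pos: [589.6, -310.7, 239.0]
tcp_rot: [-0.058, -2.194, 2.194]
contact_force: [0.2, -0.1, 0.5]
grip_width: 0.601
```

Run:
```python
from h import *
st(); 
p=viewer.camera('wrist');save(p,'w19.png')
ds=models.spot_point(p,'stamp4_handle')
for n in ('stamp4_handle',):print(n,[ (d['conf'],d['at'],atz(p,d['at'],70).round(0)) for d in ds[:4]])
u,v=map(int,ds[0]['at']); x0=max(0,u-50);y0=max(0,v-50); print(x0,y0); crop(p,x0,y0,x0+100,y0+100,6,'c19.png')
```

```text
t 42.3 p [ 589.6 -310.7  239. ] yawx 176.9 down [-0.001  0.    -1.   ] F [ 0.2 -0.1  0.5] g 0.601 q [-0.24  0.45  0.13  0.   -1.25  0.19]
stamp4_handle [(0.61, [299.9, 101.4], array([ 601., -411.,   70.]))]
249 51
```

View pics/w19.png

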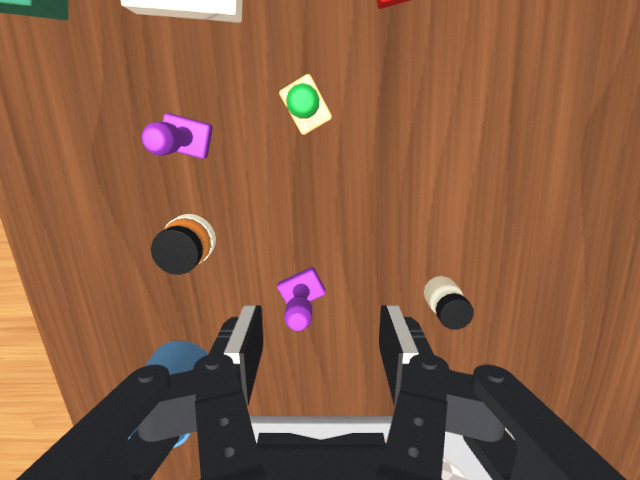

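View pics/c19.png

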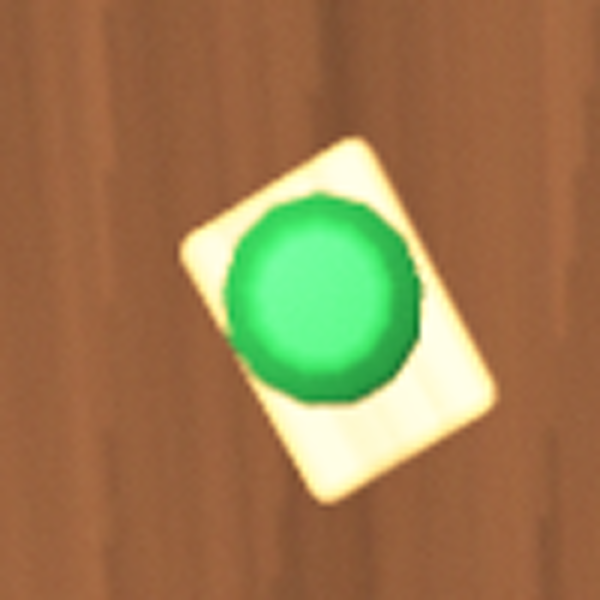

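Run:
```python
from h import *
p=viewer.camera('wrist')
c=np.array([atz(p,(249+u/6,51+v/6),16)[:2] for u,v in [(362,137),(180,245),(325,503),(497,402)]]); d=np.diff(c,axis=0)
print(c.round(0).tolist(),np.linalg.norm(d,axis=1).round(1),np.degrees(np.arctan2(d[:,1],d[:,0])).round(1),c.mean(0).round(1))
```

```text
[[594.0, -436.0], [623.0, -422.0], [603.0, -382.0], [575.0, -396.0]] [32.5 44.8 31.6] [  25.6  116.6 -153.6] [ 598.7 -409.1]
```

Emit:
carry_out(translation=[[-0.48,2,3.28],[-0.49,4,3.28],[-0.49,5,3.28],[0,0,0],[0,0,0],[0,0,0],[0,0,0]], angular=[[0,0,0],[0,0,0],[0,0,0],[0,-0.172,0],[0,-0.172,0],[0,-0.171,0],[0,0,0]], grip=[60,60,60,60,60,60,60])

```text
time_s: 43.32
tool_pos: [599.4, -407.6, 130.3]
tcp_rot: [-0.462, 1.964, -1.964]
contact_force: [0.1, 0.2, -0.6]
grip_width: 0.597
```

Run:
```python
from h import *
st(); 
p=viewer.camera('wrist');save(p,'w20.png')
for n in ('stamp4_handle',):print(n,[ (d['conf'],d['at'],atz(p,d['at'],70).round(0)) for d in models.spot_point(p,n)[:4]])
```

```text
t 43.33 p [ 599.4 -407.6  130.3] yawx -153.5 down [ 0. -0. -1.] F [ 0.1  0.2 -0.6] g 0.597 q [-0.37  0.63  0.16  0.   -1.1   0.84]
stamp4_handle [(0.93, [324.9, 261.3], array([ 599., -412.,   70.])), (0.37, [112.8, 292.8], array([ 708., -334.,   70.]))]
```

View pics/w20.png

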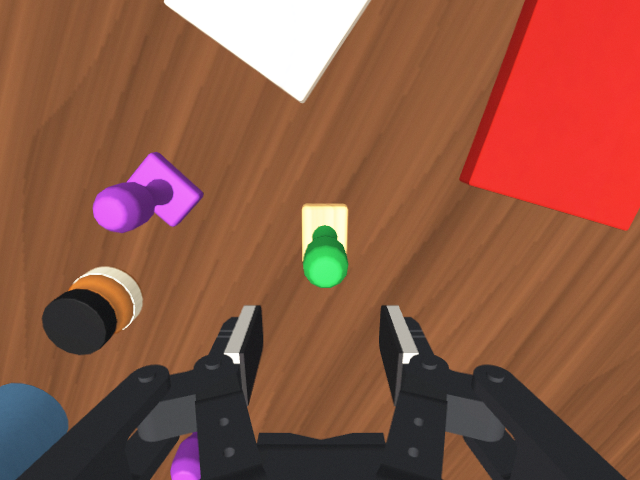

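Emit:
carry_out(translation=[[0.1,2.8,0.2],[0,2.8,0],[0,2.3,0],[0,0,0],[0,0,0],[0,0,0],[0,0,0],[0,0,0],[0,0,0],[0,-1,0],[0,-4,0],[0,-5,0],[0,-5.5,0],[0,0,0]], angular=[[0,0,0],[0,0,0],[0,0,0],[0,0,0],[0,0,0],[0,0,0],[0,0,0],[0,0,0],[0,0,0],[0,0,0],[0,0,0],[0,0,0],[0,0,0],[0,0,0]], grip=[60,60,60,60,0,0,0,0,0,0,0,0,0,0], force=50)

```text
time_s: 45.18
tool_pos: [601.1, -412.1, 212.6]
tcp_rot: [-0.454, 1.952, -1.968]
contact_force: [0.1, 0.5, -1.2]
grip_width: 0.293
```

Run:
```python
from h import *
st(); 
p=viewer.camera('wrist');save(p,'w21.png')
```

```text
t 45.17 p [ 601.1 -412.1  212.6] yawx -153.4 down [ 0.01  -0.006 -1.   ] F [ 0.1  0.5 -1.2] g 0.293 q [-0.38  0.57  0.27  0.   -1.26  0.84]
```

View pics/w21.png

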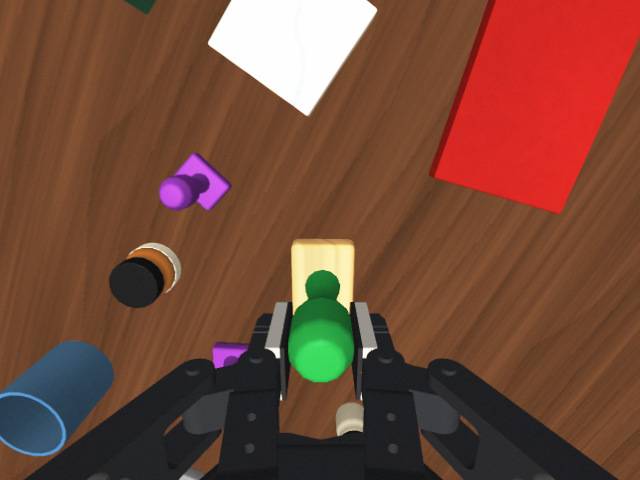

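Emit:
carry_out(translation=[[0,0,0],[0,0,0],[0,0,0],[1.59,0,-4.72],[1.59,0,-4.72],[1.59,0,-4.72],[1.59,0,-4.72],[1.59,0,-4.72],[1.59,0,-4.72],[1.59,0,-4.72],[1.59,0,-4.72],[1.59,0,-4.72],[1.59,0,-4.72],[1.59,0,-4.72],[1.59,0,-4.72],[0,0,0],[0,0,0]], angular=[[0,0.172,0],[0,0.172,0],[0,0.171,0],[0,0,0],[0,0,0],[0,0,0],[0,0,0],[0,0,0],[0,0,0],[0,0,0],[0,0,0],[0,0,0],[0,0,0],[0,0,0],[0,0,0],[0,0,0],[0,0,0]], grip=[0,0,0,0,0,0,0,0,0,0,0,0,0,0,0,0,0])

```text
time_s: 47.35
tool_pos: [436.7, 164.3, 204.4]
tcp_rot: [-0.053, -2.192, 2.196]
contact_force: [0.6, 0.1, -2.2]
grip_width: 0.299
```

Run:
```python
from h import *
st(); 
p=viewer.camera('wrist');save(p,'w22.png')
```

```text
t 47.35 p [436.7 164.3 204.4] yawx 177.0 down [-0.003 -0.002 -1.   ] F [ 0.6  0.1 -2.2] g 0.299 q [ 0.71  0.14 -0.4  -0.   -1.03 -0.76]
```

View pics/w22.png

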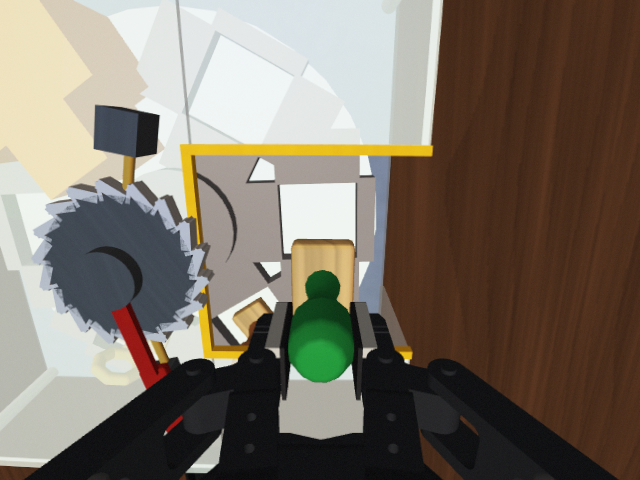

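Emit:
carry_out(translation=[[-0.15,2.8,0],[0,2.8,0],[0,2.8,0],[0,2.1,0],[0,0.9,0],[0,0.6,0],[0,0.3,0],[0,0.2,0],[0,0,0]], angular=[[0,0,0],[0,0,0],[0,0,0],[0,0,0],[0,0,0],[0,0,0],[0,0,0],[0,0,0],[0,0,0]], grip=[0,0,0,0,0,0,0,0,0])

```text
time_s: 48.52
tool_pos: [439.7, 165.0, 82.6]
tcp_rot: [-0.058, -2.197, 2.195]
contact_force: [-2.3, -0.6, 7.1]
grip_width: 0.292
```

Run:
```python
from h import *
st(); 
p=viewer.camera('wrist');save(p,'w23.png')
```

```text
t 48.52 p [439.7 165.   82.6] yawx 177.1 down [ 0.002  0.001 -1.   ] F [-2.3 -0.6  7.1] g 0.292 q [ 0.71  0.3  -0.56  0.   -0.71 -0.76]
```

View pics/w23.png

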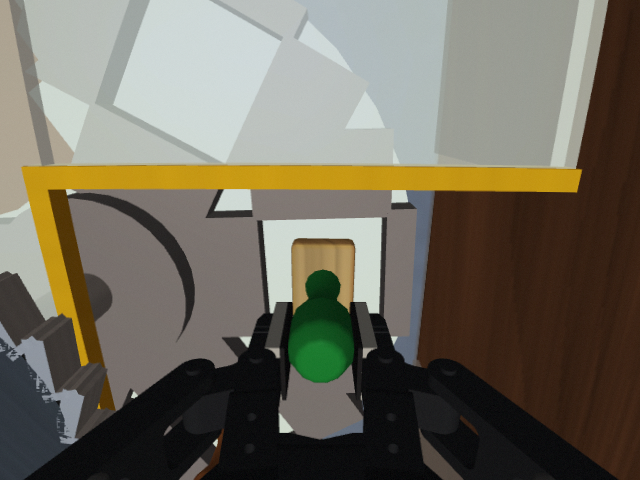

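Emit:
carry_out(translation=[[0,0,0],[0,0,0],[0,0,0],[0,-1,0],[0,-4.5,0],[0,-5,0],[0,-4.8,0],[-3.1,0,-3.77],[-3.12,0,-3.77],[-3.12,0,-3.77],[0,0,0]], angular=[[0,0,0],[0,0,0],[0,0,0],[0,0,0],[0,0,0],[0,0,0],[0,0,0],[0,0,0],[0,0,0],[0,0,0],[0,0,0]], grip=[55,55,55,55,55,55,55,50,50,50,50])

```text
time_s: 49.95
tool_pos: [539.8, 274.6, 232.7]
tcp_rot: [-0.056, -2.194, 2.196]
contact_force: [-0.6, -0.4, 0.1]
grip_width: 0.501
```

Run:
```python
from h import *
st(); 
p=viewer.camera('wrist');save(p,'w24.png'); p=viewer.camera('scene');save(p,'s24.png')
```

```text
t 49.95 p [539.8 274.6 232.7] yawx 177.1 down [-0.001 -0.001 -1.   ] F [-0.6 -0.4  0.1] g 0.501 q [ 0.74  0.35 -0.04  0.   -1.18 -0.79]
```

View pics/w24.png

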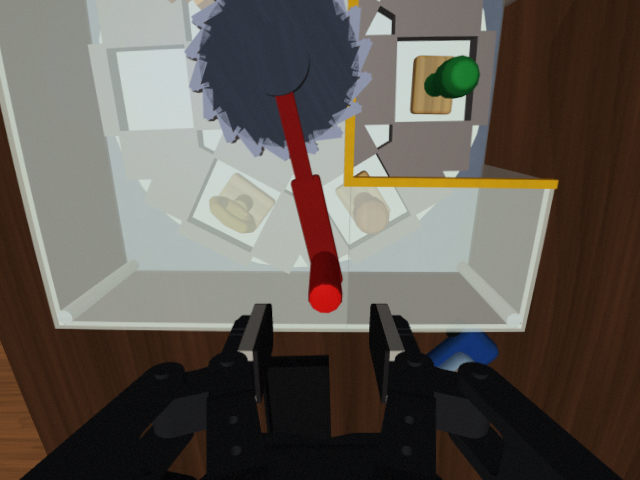

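View pics/s24.png

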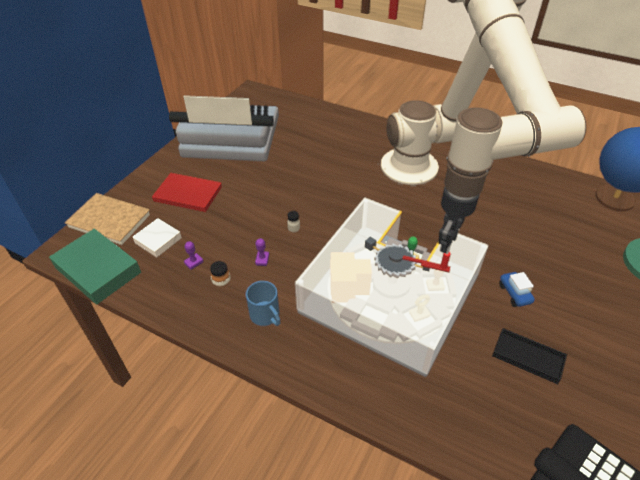

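Emit:
carry_out(translation=[[0,2.1,0],[0,2,0],[0,2.1,0],[-1.1,0,0],[-1.1,0,0],[-1.1,0,0],[-1.1,0,0],[-1.2,0,0],[-1.2,0,0],[0,0,0],[3.3,0,0],[3.4,0,0],[0,0,0],[-1.1,0,0],[-1.1,0,0],[-1.1,0,0],[-1.1,0,0],[-1.1,0,0],[-1.2,0,0],[0,0,0]], angular=[[0,0,0],[0,0,0],[0,0,0],[0,0,0],[0,0,0],[0,0,0],[0,0,0],[0,0,0],[0,0,0],[0,0,0],[0,0,0],[0,0,0],[0,0,0],[0,0,0],[0,0,0],[0,0,0],[0,0,0],[0,0,0],[0,0,0],[0,0,0]], grip=[50,50,50,50,50,50,50,50,50,50,50,50,50,50,50,50,50,50,50,50])

```text
time_s: 52.55
tool_pos: [604.9, 269.7, 171.4]
tcp_rot: [-0.051, -2.19, 2.192]
contact_force: [-11.1, 4.1, 6.0]
grip_width: 0.502
```

Emit:
carry_out(translation=[[3.3,0,0],[3.4,0,0],[0,0,0],[-1.1,0,0],[-1.1,0,0],[-1.1,0,0],[-1.1,0,0],[-1.1,0,0],[-1.2,0,0],[0,0,0],[3.3,0,0],[3.4,0,0],[0,0,0],[-1.1,0,0],[-1.1,0,0],[-1.1,0,0],[-1.1,0,0],[-1.1,0,0],[-1.2,0,0],[0,0,0]], angular=[[0,0,0],[0,0,0],[0,0,0],[0,0,0],[0,0,0],[0,0,0],[0,0,0],[0,0,0],[0,0,0],[0,0,0],[0,0,0],[0,0,0],[0,0,0],[0,0,0],[0,0,0],[0,0,0],[0,0,0],[0,0,0],[0,0,0],[0,0,0]], grip=[50,50,50,50,50,50,50,50,50,50,50,50,50,50,50,50,50,50,50,50])

```text
time_s: 55.05
tool_pos: [604.8, 269.6, 170.8]
tcp_rot: [-0.05, -2.19, 2.192]
contact_force: [-11.6, 4.6, 3.7]
grip_width: 0.5
```

Emit:
carry_out(translation=[[3.3,0,0],[3.4,0,0],[0,0,0],[-1.1,0,0],[-1.1,0,0],[-1.1,0,0],[-1.1,0,0],[-1.1,0,0],[-1.2,0,0],[0,0,0]], angular=[[0,0,0],[0,0,0],[0,0,0],[0,0,0],[0,0,0],[0,0,0],[0,0,0],[0,0,0],[0,0,0],[0,0,0]], grip=[50,50,50,50,50,50,50,50,50,50])

```text
time_s: 56.3
tool_pos: [604.8, 269.7, 170.8]
tcp_rot: [-0.05, -2.19, 2.192]
contact_force: [-11.1, 4.3, 3.9]
grip_width: 0.499
```

Run:
```python
from h import *
st(); 
p=viewer.camera('top');crop(p,190,190,330,330,4.2,'t25.png')
```

```text
t 56.3 p [604.8 269.7 170.8] yawx 177.0 down [-0.007 -0.001 -1.   ] F [-11.1   4.3   3.9] g 0.499 q [ 0.66  0.49  0.03 -0.   -1.11 -0.71]
```

View pics/t25.png

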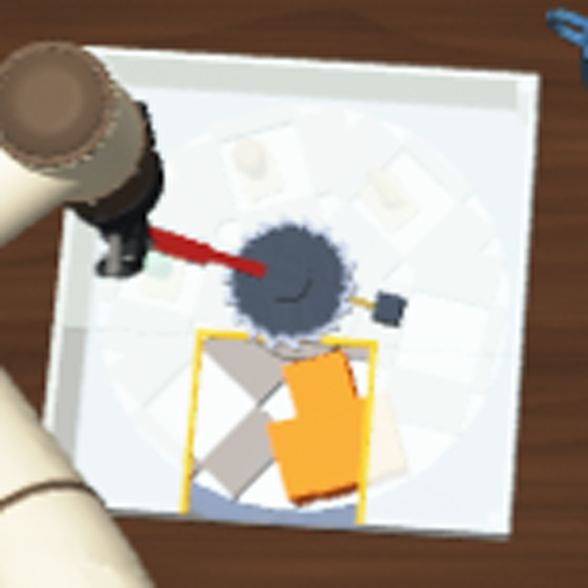

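Emit:
carry_out(translation=[[3.3,0,0],[3.4,0,0],[0,0,0],[-1.1,0,0],[-1.1,0,0],[-1.1,0,0],[-1.1,0,0],[-1.1,0,0],[-1.2,0,0],[0,0,0],[0,0,0],[3.3,0,0],[3.4,0,0],[0,0,0],[0,-2,0],[0,-3,0],[0,-4,0],[0,-4,0],[0,0,0],[0,0,0]], angular=[[0,0,0],[0,0,0],[0,0,0],[0,0,0],[0,0,0],[0,0,0],[0,0,0],[0,0,0],[0,0,0],[0,0,0],[0,0,0],[0,0,0],[0,0,0],[0,0,0],[0,0,0],[0,0,0],[0,0,0],[0,0,0],[0,0,0],[0,0,0]], grip=[50,50,50,50,50,50,50,50,50,50,50,50,50,50,50,50,50,50,50,50])

```text
time_s: 58.85
tool_pos: [540.5, 272.3, 301.0]
tcp_rot: [-0.058, -2.193, 2.195]
contact_force: [0.8, 0.0, -0.2]
grip_width: 0.5
```

Run:
```python
from h import *
st(); 
p=viewer.camera('top');crop(p,190,190,330,330,4.2,'t26.png');print([(d['conf'],atz(p,d['at'],30).round(0)) for d in models.spot_point(p,'blank')[:1]])
p=viewer.camera('wrist');save(p,'w26.png')
p=viewer.camera('scene');save(p,'s26.png'); print([(d['conf'],atz(p,d['at'],184).round(0)) for d in models.spot_point(p,'lever_post')[:1]])
```

```text
t 58.85 p [540.5 272.3 301. ] yawx 176.9 down [-0.001 -0.    -1.   ] F [ 0.8  0.  -0.2] g 0.5 q [ 0.73  0.31  0.08 -0.   -1.33 -0.79]
[(0.73, array([437., 156.,  30.]))]
[(0.75, array([545., 274., 184.]))]
```

View pics/t26.png

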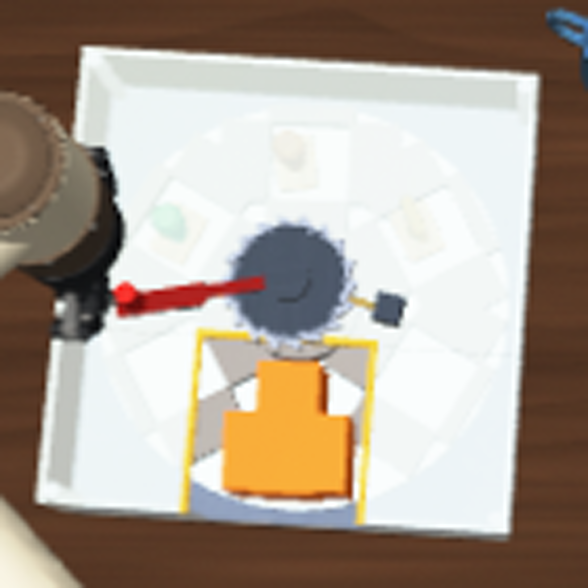

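View pics/w26.png

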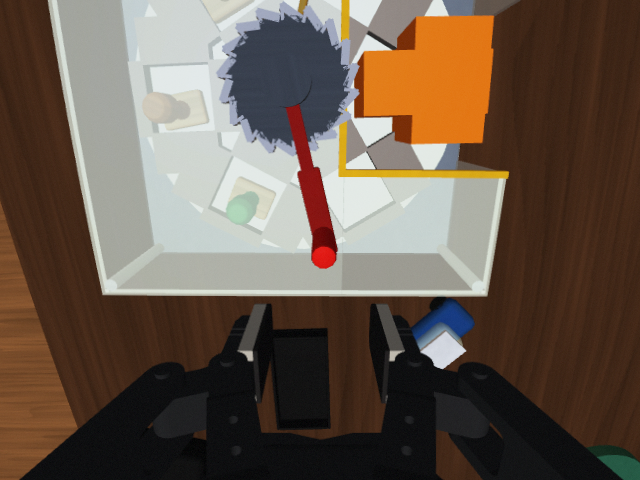

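View pics/s26.png

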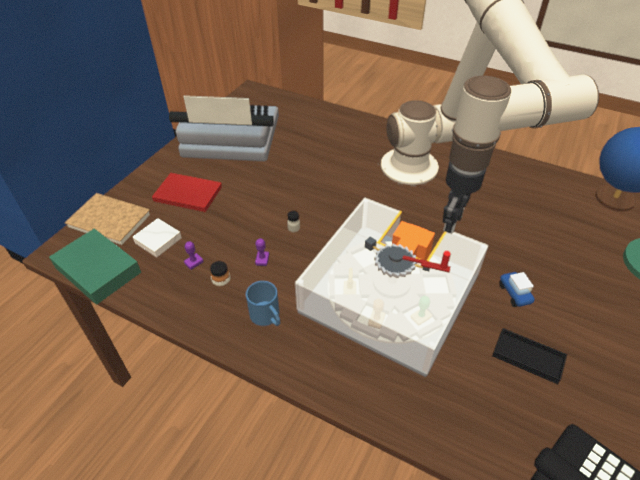

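The orange blank sits square in the window (top crop 290,440), the lever is back at its home position, the three stamps stand upright in their bays, and nothing else on the desk has moved.

```bash
python3 -c "
from h import *
print(job_done())"
```

```text
the job is handed in; nothing more can be done
None
```

I put away all three stamps that were on the desk and handed the job in at about 59 s of the 210 s allowed. Stamps 2 and 5 were not there.

- **Stamps:** the brass ring (stamp 3) went into bay 2, the brown knob (stamp 1) into bay 3 and the green knob (stamp 4) into bay 4. I lifted each one by its handle and set it down through the window.
- **Carousel:** I turned the tray only with the red lever, 17 strokes in all, until the orange blank closed the window.
- **Extra stroke:** the tray started one tooth past the blank, so my first three strokes carried bay 1 past the window. I went on to bay 2 and left bays 1 and 5 empty.

**Last checks:**
- The final pictures showed the blank square in the window, the lever back at its home position with the gripper clear above it, and the three stamps upright in their own bays.
- The jars, mug, car, pen tray, book and both purple look-alikes showed no visible movement.
- The network's blank point was about 8 mm off sideways from where I measured the window. It gave the same offset for bay 2 when that stood at the window, and the picture shows the blank centred, so I take this as network error.
- The lever post read within about 5 mm of its starting position.

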